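Draw a filter cover down evenly with four wing nuts

TASK

Close the filter housing with its four wing nuts, working crosswise (a nut, then the one diagonally opposite, then the other pair): first give each nut about a twelfth of a turn, which leaves the cover partly down but off its seat, then go round crosswise again until the cover is fully home and flush and every nut is snug; go back over any that has gone slack. Never let the cover cock by more than about two degrees, turn the nuts by feel and do not overtighten them, do not press on the cover, and leave the other things on the bench alone.

Things in the scene. Friction and masses are not known exactly. Their poses are not given: they have to be found in the camera images.
- seat (a point): Centre of the machined top face of the fixed blue filter housing (144 mm square aluminium flange, top 70 mm above the bench; x and y run along the flange's sides, z up). The cover must come home on it. Four spring plungers hold the cover 4.5 mm up; together they push about 10 N at the start, growing to 31 N at home.
- cover: The loose steel cover, 140 mm square, 10 mm thick, about 0.45 kg, dark sight glass in its middle (stands 8 mm above the cover); origin at the centre of its underside, z up. Guided by two 8 mm dowels. It is home when its underside lies flat on the flange. At the start the centres of the four wings are 111 mm above the bench.
- nut1: Quick-thread wing nut 1, near left corner (near: towards the robot), (-50, +50) mm from the seat's centre in its x, y. Diagonal partner: nut 3. Origin on its axis; does not turn, sinks 6.0 mm per radian the wing is turned clockwise from above (tightens). Play before it bears on the resting cover: 0.4 to 2.4 mm, different for each nut, not visible, must be felt.
- wing1_grip (a point): Centre of the red wing of nut 1, 26 mm above the nut's origin: upright bar 36 mm long (x), 10 mm thick (y), 24 mm high, gripped across its thickness from above. Thread friction is 0.24 N m either way (stays where left; 4 rad in all), clamping adds 0.006 N m per N: up to +0.1 on the springs; at home it climbs about 0.8 per rad. Snug: +0.07 to 0.18 (12 to 30 N); above +0.23 (38 N): overtightened.
- nut2: Quick-thread wing nut 2, far left corner (near: towards the robot), (+50, +50) mm from the seat's centre in its x, y. Diagonal partner: nut 4. Origin on its axis; does not turn, sinks 6.0 mm per radian the wing is turned clockwise from above (tightens). Play before it bears on the resting cover: 0.4 to 2.4 mm, different for each nut, not visible, must be felt.
- wing2_grip (a point): Centre of the red wing of nut 2, 26 mm above the nut's origin: upright bar 36 mm long (x), 10 mm thick (y), 24 mm high, gripped across its thickness from above. Thread friction is 0.24 N m either way (stays where left; 4 rad in all), clamping adds 0.006 N m per N: up to +0.1 on the springs; at home it climbs about 0.8 per rad. Snug: +0.07 to 0.18 (12 to 30 N); above +0.23 (38 N): overtightened.
- nut3: Quick-thread wing nut 3, far right corner (near: towards the robot), (+50, -50) mm from the seat's centre in its x, y. Diagonal partner: nut 1. Origin on its axis; does not turn, sinks 6.0 mm per radian the wing is turned clockwise from above (tightens). Play before it bears on the resting cover: 0.4 to 2.4 mm, different for each nut, not visible, must be felt.
- wing3_grip (a point): Centre of the red wing of nut 3, 26 mm above the nut's origin: upright bar 36 mm long (x), 10 mm thick (y), 24 mm high, gripped across its thickness from above. Thread friction is 0.24 N m either way (stays where left; 4 rad in all), clamping adds 0.006 N m per N: up to +0.1 on the springs; at home it climbs about 0.8 per rad. Snug: +0.07 to 0.18 (12 to 30 N); above +0.23 (38 N): overtightened.
- nut4: Quick-thread wing nut 4, near right corner (near: towards the robot), (-50, -50) mm from the seat's centre in its x, y. Diagonal partner: nut 2. Origin on its axis; does not turn, sinks 6.0 mm per radian the wing is turned clockwise from above (tightens). Play before it bears on the resting cover: 0.4 to 2.4 mm, different for each nut, not visible, must be felt.
- wing4_grip (a point): Centre of the red wing of nut 4, 26 mm above the nut's origin: upright bar 36 mm long (x), 10 mm thick (y), 24 mm high, gripped across its thickness from above. Thread friction is 0.24 N m either way (stays where left; 4 rad in all), clamping adds 0.006 N m per N: up to +0.1 on the springs; at home it climbs about 0.8 per rad. Snug: +0.07 to 0.18 (12 to 30 N); above +0.23 (38 N): overtightened.
- seal_ring: Bystander, to be left alone: black rubber seal ring, 72 mm across, 6 mm thick, lying flat; origin at its underside.
- spare_nut: Bystander, to be left alone: spare wing nut, 38 mm high, red wing; origin at its underside.
- screwdriver: Bystander, to be left alone: screwdriver lying on the bench; origin at its underside.
- wrench: Bystander, to be left alone: wrench lying on the bench; origin at its underside.
- threadlock: Bystander, to be left alone: small blue bottle, 36 mm across, 85 mm high; origin at its underside.
- grease_jar: Bystander, to be left alone: yellow jar, 64 mm across, 60 mm high; origin at its underside.
Things that resemble listed ones, but are neither listed nor needed, are in the scene too. Leave any red look-alike of the cover alone.

How it is judged (in metres and radians):
On the way, in this order (a step that is already met when the one before it is completed fails the run):
1. all four nuts have been turned part way (each sunk by more than 1.8 mm) while the cover is still 1 mm or more off its seat and near level (z of cover in the frame of seat above 0.001 m and angle between cover's own z axis and vertical below 0.026 rad and z of each of nut1, nut2, nut3, nut4 in the frame of seat below 0.0131 m), for 0.1 s.
2. the cover is home on its seat and every nut is snug (clamps with more than 8 N) (z of cover in the frame of seat below 0.001 m and angle between cover's own z axis and vertical below 0.01 rad and contact force between each of nut1, nut2, nut3, nut4 and cover above 8 N), for 0.2 s.
At the end, for the whole second after the job is handed in: The cover lies home on the flange (within 1 mm, level within 0.01 rad), each of the four nuts clamps it with more than 8 N (and never more than 38 N), and the bystanders are where they were (within 20 mm) (all of step 2 and distance of each of seal_ring, spare_nut, screwdriver, wrench, threadlock, grease_jar from where it was at the start of the episode below 0.02 m); the robot touches nothing.
It fails at once if the cover cocks by more than 0.038 rad (2.2 degrees) (angle between cover's own z axis and vertical above 0.038 rad).
It fails at once if a nut is overtightened (clamps with more than 38 N) (contact force between any of nut1, nut2, nut3, nut4 and cover above 38 N).
It fails at once if out of crosswise order: two neighbouring nuts are well down while the other two are still up, or a nut is run nearly home (sunk 4.7 mm) before the one opposite has been touched ((z of each of nut1, nut2 in the frame of seat below 0.013 m and z of each of nut3, nut4 in the frame of seat above 0.0144 m) or (z of each of nut2, nut3 in the frame of seat below 0.013 m and z of each of nut4, nut1 in the frame of seat above 0.0144 m) or (z of each of nut3, nut4 in the frame of seat below 0.013 m and z of each of nut1, nut2 in the frame of seat above 0.0144 m) or (z of each of nut4, nut1 in the frame of seat below 0.013 m and z of each of nut2, nut3 in the frame of seat above 0.0144 m) or (z of each of nut1, nut2 in the frame of seat below 0.0098 m and z of each of nut3, nut4 in the frame of seat above 0.0112 m) or (z of each of nut2, nut3 in the frame of seat below 0.0098 m and z of each of nut4, nut1 in the frame of seat above 0.0112 m) or (z of each of nut3, nut4 in the frame of seat below 0.0098 m and z of each of nut1, nut2 in the frame of seat above 0.0112 m) or (z of each of nut4, nut1 in the frame of seat below 0.0098 m and z of each of nut2, nut3 in the frame of seat above 0.0112 m) or (z of nut1 in the frame of seat below 0.0102 m and z of nut3 in the frame of seat above 0.0144 m) or (z of nut2 in the frame of seat below 0.0102 m and z of nut4 in the frame of seat above 0.0144 m) or (z of nut3 in the frame of seat below 0.0102 m and z of nut1 in the frame of seat above 0.0144 m) or (z of nut4 in the frame of seat below 0.0102 m and z of nut2 in the frame of seat above 0.0144 m)).
It fails at once if the arm or its fingers press on the cover itself with more than 8 N (contact force between any of the arm, the fingers and cover above 8 N).
It fails at once if another thing on the bench is knocked away (more than 20 mm) (distance of any of seal_ring, spare_nut, screwdriver, wrench, threadlock, grease_jar from where it was at the start of the episode above 0.02 m).
It also fails if it takes over 72 s, if anything falls off the work surface, if the arm or the gripper's body presses on something with over 40 N, if the wrist force passes 120 N, or if a joint passes its speed limit or range.

ROBOT

A 6-joint arm with a two-finger parallel gripper is mounted at the origin on the work surface. World frame = base frame: x ahead of the robot, y to its left, z up, the work surface at z = 0. Lengths are in mm, angles in rad, forces in N, time in s.
With the tool pointing down it reaches from about 375 to 925 mm from the base axis. Payload 5.7 kg.
Tool frame: the origin (TCP) lies on the centre line of the jaws, within the pads' length; the fingertips stand ahead of it and the grasp point (between the pads) lies 2 mm behind it (tip_reach is the z of the fingertips in the tool frame, in mm); z points along the fingers, y is the line along which they close (so a half turn about z gives the same grasp; the last joint's range is limited). The gripper opens to 88 mm and grips with 3 to 60 N. Pads are 20 mm wide; open, the fingers measure 115 mm over their backs; the gripper's body (75 mm by 178 mm) begins 61 mm behind the grasp point.
Start: joints at [1.095, 0.359, 1.51, -0, 1.272, -0.115], TCP at [211.803, 561.337, 206.423] pointing down, gripper open.
Joint ranges: [-2.97, 2.97], [-1.01, 2.36], [0.21, 2.38], [-0.96, 4.11], [0.2, 2.71], [-2.98, 2.98]. Speed limits (rad/s): [2.39, 2.39, 3.14, 3.14, 3.14, 3.14].

INTERFACE

Orientations are given as a 3x3 rotation matrix whose columns are the frame's x, y, z axes.
In Python, from rig import * gives the robot as it stands.
- The arm moves only by the tool apply_moves, never from a script. Its argument "moves" is a list of rows, each an object of numbers: "x", "y", "z": the shift along the tool's x, y, z in m; "rx", "ry", "rz": the turn, a rotation vector about the tool's x, y, z in degrees; "grip": the gripper's target within -1 to 1 (fully open at 1, half-way at 0, shut at -1). In form: [{"x": .., "y": .., "z": .., "rx": .., "ry": .., "rz": .., "grip": ..}, ...]. A call has 1 to 20 rows; each row shifts and turns the commanded pose from where the row before left it, along the tool's axes as they then stand; what a row does not reach is not made up. A row lasts 1/8 s, in which the tool goes at most 62.5 mm and 10.7 degrees, less where a joint would pass 70% of its speed; a pose out of reach is approached as far as the arm can. A call with a gripper value outside its range is refused whole. The fingers move at their own pace and stop on an object; "grip_force" is the grip in N (left out, the last holds). Time passes only in rows, so rows that do not move let the fingers close. It gives the time, the measured TCP pose, the force, the opening and the grip force at its end, in the units of the state.
- state(): the state, without advancing time (a new reading comes with each control period).
- camera(name): name is "scene" or "top" or "wrist"; returns a dict with "image" (420x560x3 uint8, red, green, blue), "camera_matrix" (3x3 intrinsics, pixels), "xyz" and "attitude" of the camera in the world. Camera axes: x right, y down, z forward; pixel columns grow to the right and rows downward; lengths in mm; the calibration is good to about 2 mm. A picture is of the moment at which its call begins. There is no depth.
- finish_job(): hands the job in; it is judged then, once.
The state is a dict: "t": time; "joint_positions": joint angles; "qd": joint speeds; "effort": joint torques, N m; "eef_pos": TCP position; "ee_rot": TCP orientation; "contact_force": force on the tool from outside, world axes, zero at the start; "wrist_torque": the same for the moment, N m; "grip_width": finger opening in mm; "finger_force": force on a finger pad.
Only numpy, scipy, OpenCV 4.12 (cv2) and the standard library are available. Lean on these libraries where they do the work, as an engineer would, in place of code of your own. Each camera call takes 0.05 s, during which the arm holds its last target. There are 200 camera calls.

## Working session

There is one attempt and no reset: what is moved stays moved. The work goes in short steps, Python scripts to look and compute and a tool call to move; the robot and the scene stay as the last step left them, time stands still between calls to the robot, and variables do not carry over. Pictures are saved under pics/ and viewed, at most 10 in all, crops included, and the job is handed in when it is done.

Besides the shell and the picture viewer there is one more tool, called after "Request:" as a command line: name --argument value ..., lists and objects as JSON in quotes. apply_moves: Moves the arm, as the interface text tells. Its arguments: {"type":"object","properties":{"moves":{"type":"array"},"grip_force":{"type":"number"}},"required":["moves"]}

```bash
ls; mkdir -p pics
python3 - <<'E'
from rig import *
import cv2,numpy as np
s=state();print({k:np.round(v,3).tolist() for k,v in s.items()})
for n in("top","scene"):
    c=camera(n);cv2.imwrite(f"pics/{n}0.png",c["image"][:,:,::-1]);np.savez(f"{n}0.npz",**c)
    print(n,c["camera_matrix"],c["xyz"],c["attitude"])
E
```

```text
pics
{'t': 0.0, 'joint_positions': [1.095, 0.36, 1.511, -0.0, 1.273, -0.115], 'qd': [-0.001, -0.001, 0.001, 0.003, 0.0, -0.0], 'effort': [-0.003, -51.538, -27.073, 0.067, 0.035, -0.0], 'eef_pos': [211.489, 560.708, 205.606], 'ee_rot': [[-0.936, 0.353, -0.001], [0.353, 0.936, -0.002], [0.0, -0.002, -1.0]], 'contact_force': [-0.464, -0.769, -0.007], 'wrist_torque': [0.028, 0.044, 0.024], 'finger_force': 0.0, 'grip_width': 87.779}
top [[411.46653368   0.         278.99359741]
 [  0.         411.46653368 211.57448609]
 [  0.           0.           1.        ]] [ 254.737846    -22.53655085 1317.78194284] [[ 0.04827617 -0.976829    0.20850545]
 [-0.99881618 -0.04845973  0.00423083]
 [ 0.00597132 -0.20846286 -0.97801205]]
scene [[430.26932371   0.         282.17731614]
 [  0.         430.26932371 209.11628729]
 [  0.           0.           1.        ]] [1131.25027385  363.7321539   770.79084676] [[-0.53964123  0.56080209 -0.62792385]
 [ 0.84165035  0.37734356 -0.38631145]
 [ 0.02029875 -0.73696191 -0.67562941]]
```

View pics/top0.png

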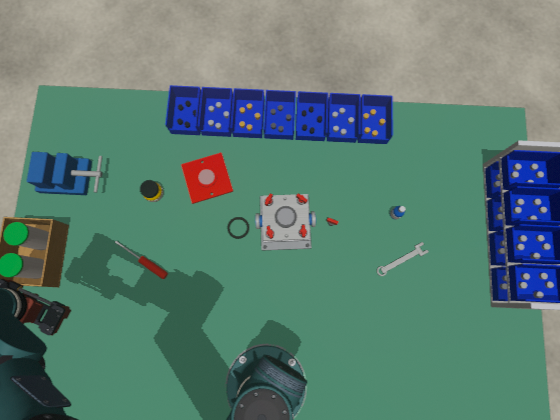

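View pics/scene0.png

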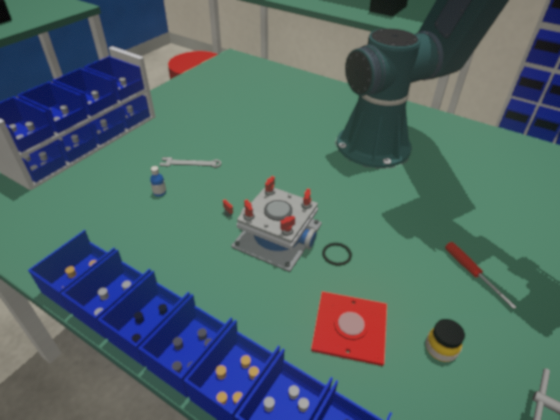

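The top view shows the housing around (286,220), with its red wings near (270,199), (302,199), (270,233) and (302,233). The spare nut is at (332,221). The red plate at (207,178) is the look-alike cover.

```bash
cat > h.py <<'E'
import numpy as np,cv2
def red(img,amin=8):
    h=cv2.cvtColor(img,cv2.COLOR_RGB2HSV)
    m=((h[...,0]<8)|(h[...,0]>172))&(h[...,1]>150)&(h[...,2]>70)
    n,l,st,c=cv2.connectedComponentsWithStats(m.astype(np.uint8))
    out=[]
    for i in range(1,n):
        if st[i,4]>=amin:
            p=np.argwhere(l==i)[:,::-1].astype(np.float32)
            out.append((c[i],st[i,4],p))
    return out
def cast(c,uv,z):
    d=c["attitude"]@np.linalg.inv(c["camera_matrix"])@np.r_[uv,1.]
    return c["xyz"]+d*(z-c["xyz"][2])/d[2]
E
python3 - <<'E'
import numpy as np,cv2
from h import *
import rig;print([n for n in dir(rig) if not n.startswith('_')],getattr(rig,'tip_reach',None))
for n in("top","scene"):
    c=dict(np.load(n+"0.npz"))
    for ce,a,p in red(c["image"]):
        if a>400: continue
        q=np.array([cast(c,x,111)[:2] for x in p])
        w,v=np.linalg.eigh(np.cov(q.T)) if len(q)>2 else (0,np.eye(2))
        print(n,ce.round(1),a,cast(c,ce,111).round(1),np.degrees(np.arctan2(v[1,1],v[0,1])).round())
E
```

```text
['PlanningError', 'camera', 'finish_job', 'state', 'tip_reach'] 17.0
top [268.4 199.4] 49 [548.1  16.3 111. ] 160.0
top [301.2 198.2] 55 [556.6 -82.4 111. ] 50.0
top [332.  220.7] 41 [ 491.9 -176.7  111. ] 72.0
top [302.8 230.8] 48 [457.3 -90.7 111. ] -178.0
top [269.5 232. ] 47 [448.7   7.9 111. ] -159.0
top [152.6 267.1] 236 [328.7 342.1 111. ] 59.0
top [ 29.8 302.9] 34 [210.6 680.1 111. ] -177.0
top [ 22.5 318.1] 8 [167.9 693.2 111. ] 148.0
scene [269.5 181. ] 36 [449.8 -94.  111. ] -172.0
scene [306.9 194.8] 41 [443.4   7.9 111. ] -155.0
scene [227.2 204.5] 35 [ 575.1 -126.3  111. ] 65.0
scene [247.7 205.4] 42 [551.5 -85.7 111. ] 49.0
scene [287.2 220. ] 60 [541.8  14.9 111. ] 160.0
scene [463.1 258.6] 353 [437.7 373.4 111. ] 57.0
```

```bash
cat >> h.py <<'E'
def to_tool(s,target):
    d=s["ee_rot"].T@(np.array(target)-s["eef_pos"]) if hasattr(s["ee_rot"],'T') else np.array(s["ee_rot"]).T@(np.array(target)-np.array(s["eef_pos"]))
    return d
E
python3 - <<'E'
from rig import *;from h import *
d=to_tool(state(),[490,-37,290]);print(d, d/13)
E
```

```text
[-471.58861557 -461.15194332  -83.6537851 ] [-36.27604735 -35.47322641  -6.43490655]
```

Request:
apply_moves --moves '[{"x": -0.036, "y": -0.0355, "z": -0.0064, "grip": -0.2}, {"x": -0.036, "y": -0.0355, "z": -0.0064, "grip": -0.2}, {"x": -0.036, "y": -0.0355, "z": -0.0064, "grip": -0.2}, {"x": -0.036, "y": -0.0355, "z": -0.0064, "grip": -0.2}, {"x": -0.036, "y": -0.0355, "z": -0.0064, "grip": -0.2}, {"x": -0.036, "y": -0.0355, "z": -0.0064, "grip": -0.2}, {"x": -0.036, "y": -0.0355, "z": -0.0064, "grip": -0.2}, {"x": -0.036, "y": -0.0355, "z": -0.0064, "grip": -0.2}, {"x": -0.036, "y": -0.0355, "z": -0.0064, "grip": -0.2}, {"x": -0.036, "y": -0.0355, "z": -0.0064, "grip": -0.2}, {"x": -0.036, "y": -0.0355, "z": -0.0064, "grip": -0.2}, {"x": -0.036, "y": -0.0355, "z": -0.0064, "grip": -0.2}, {"x": -0.036, "y": -0.0355, "z": -0.0064, "grip": -0.2}, {"rz": -10.5}, {"rz": -10.5}, {"rz": 0}]' --grip_force 20

```text
invalid input
```

Run:
```python
from rig import *;from h import *
s=state();print(s["t"],s["eef_pos"],s["ee_rot"],s["joint_positions"],s["wrist_torque"],s["grip_width"])
c=camera("wrist");np.savez("w1.npz",**c);cv2.imwrite("pics/w1.png",c["image"][:,:,::-1])
print(c["xyz"],c["attitude"])
for ce,a,p in red(c["image"],60):
    q=np.array([cast(c,x,111)[:2] for x in p]);w,v=np.linalg.eigh(np.cov(q.T))
    print(ce.round(1),a,cast(c,ce,111).round(1),np.degrees(np.arctan2(v[1,1],v[0,1])).round(1),np.sqrt(12*w).round(1))
```

```text
0.1 [211.51018108 560.82234003 205.69837819] [[-9.35613648e-01  3.53024832e-01 -7.55034908e-04]
 [ 3.53025583e-01  9.35612568e-01 -1.43520129e-03]
 [ 1.99758455e-04 -1.60934055e-03 -9.99998685e-01]] [ 1.09493262e+00  3.59451735e-01  1.51128245e+00  1.43055485e-05
  1.27248010e+00 -1.15065140e-01] [-0.08159116 -0.01185434  0.03794544] 87.58867580238477
[149.02600361 585.17209333 384.35580289] [[ 0.35351001  0.90645442  0.23102176]
 [ 0.93542905 -0.34208866 -0.08915068]
 [-0.0017811   0.24762012 -0.96885556]]
[195.1 343.4] 171 [303.6 443.1 111. ] 65.4 [ 4.9 38.1]
```

View pics/w1.png

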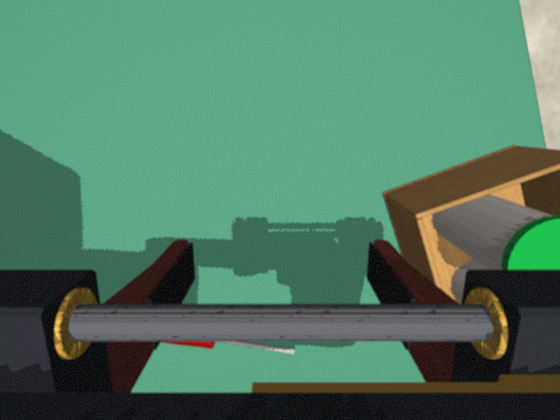

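The wrist view shows only the bench. The fingers hide everything below row 290, so the useful view lies on the tool's +x side. The move was refused, so I'm retrying with all keys in each row.

Request:
apply_moves --moves '[{"x": -0.04, "y": -0.0328, "z": -0.0094, "rx": 0, "ry": 0, "rz": 0, "grip": -0.2}]' --grip_force 20

```text
t: 0.28
eef_pos: [236.8, 517.6, 214.8]
ee_rot: [[-0.937, 0.35, -0.001], [0.35, 0.937, -0.0], [0.001, -0.001, -1.0]]
contact_force: [-0.3, -0.4, 0.6]
grip_width: 81.1
finger_force: 0.0
```

Request:
apply_moves --moves '[{"x": -0.0398, "y": -0.0345, "z": -0.0088, "rx": 0, "ry": 0, "rz": 0, "grip": -0.35}, {"x": -0.0398, "y": -0.0345, "z": -0.0088, "rx": 0, "ry": 0, "rz": 0, "grip": -0.35}, {"x": -0.0398, "y": -0.0345, "z": -0.0088, "rx": 0, "ry": 0, "rz": 0, "grip": -0.35}, {"x": -0.0398, "y": -0.0345, "z": -0.0088, "rx": 0, "ry": 0, "rz": 0, "grip": -0.35}, {"x": -0.0398, "y": -0.0345, "z": -0.0088, "rx": 0, "ry": 0, "rz": 0, "grip": -0.35}, {"x": -0.0398, "y": -0.0345, "z": -0.0088, "rx": 0, "ry": 0, "rz": 0, "grip": -0.35}, {"x": -0.0398, "y": -0.0345, "z": -0.0088, "rx": 0, "ry": 0, "rz": 0, "grip": -0.35}, {"x": -0.0398, "y": -0.0345, "z": -0.0088, "rx": 0, "ry": 0, "rz": 0, "grip": -0.35}, {"x": -0.0398, "y": -0.0345, "z": -0.0088, "rx": 0, "ry": 0, "rz": 0, "grip": -0.35}, {"x": -0.0398, "y": -0.0345, "z": -0.0088, "rx": 0, "ry": 0, "rz": 0, "grip": -0.35}, {"x": -0.0398, "y": -0.0345, "z": -0.0088, "rx": 0, "ry": 0, "rz": 0, "grip": -0.35}, {"x": -0.0398, "y": -0.0345, "z": -0.0088, "rx": 0, "ry": 0, "rz": 0, "grip": -0.35}, {"x": 0, "y": 0, "z": 0, "rx": 0, "ry": 0, "rz": -10.2, "grip": -0.35}, {"x": 0, "y": 0, "z": 0, "rx": 0, "ry": 0, "rz": -10.2, "grip": -0.35}, {"x": 0, "y": 0, "z": 0, "rx": 0, "ry": 0, "rz": 0, "grip": -0.35}]'

```text
t: 2.15
eef_pos: [538.1, -39.6, 321.1]
ee_rot: [[-1.0, 0.007, -0.001], [0.007, 1.0, 0.0], [0.001, 0.0, -1.0]]
contact_force: [1.3, -0.0, -0.4]
grip_width: 28.4
finger_force: 0.0
```

Run:
```python
from rig import *;from h import *
s=state();print(s["t"],s["eef_pos"],s["ee_rot"].round(4),s["joint_positions"],s["wrist_torque"],s["grip_width"])
c=camera("wrist");np.savez("w1.npz",**c);cv2.imwrite("pics/w2.png",c["image"][:,:,::-1])
print(c["xyz"],c["attitude"])
for ce,a,p in red(c["image"],60):
    q=np.array([cast(c,x,111)[:2] for x in p]);w,v=np.linalg.eigh(np.cov(q.T))
    print(ce.round(1),a,cast(c,ce,111).round(1),np.degrees(np.arctan2(v[1,1],v[0,1])).round(1),np.sqrt(12*w).round(1))
```

```text
2.15 [538.1326333  -39.55471255 321.10782933] [[-1.0e+00  6.7e-03 -8.0e-04]
 [ 6.7e-03  1.0e+00  1.0e-04]
 [ 8.0e-04  1.0e-04 -1.0e+00]] [-2.01361095e-01  1.85847729e-01  1.46951924e+00 -6.89631105e-05
  1.48703272e+00 -1.76542414e+00] [0.02101199 0.06964041 0.03665825] 28.391897617236
[471.30374486 -38.8311291  499.80630819] [[ 7.26047965e-03  9.68982826e-01  2.47021393e-01]
 [ 9.99973636e-01 -7.06349652e-03 -1.68358462e-03]
 [ 1.13470171e-04  2.47027104e-01 -9.69008564e-01]]
[326.1 101.9] 426 [449.6  10.6 111. ] -158.4 [15.1 31.4]
[234.7 110.7] 414 [458.  -88.5 111. ] -173.3 [14.9 31.8]
[172.9 152.4] 246 [ 502.3 -159.4  111. ] 73.8 [ 9.7 30.9]
[331.2 192.8] 404 [549.7  19.1 111. ] 161.2 [16.6 33.1]
[462.2 230.8] 6923 [596.7 175.7 111. ] 70.0 [106.5 122.4]
[245.6 200.2] 391 [557.7 -79.8 111. ] 56.6 [17.1 31.5]
```

View pics/w2.png

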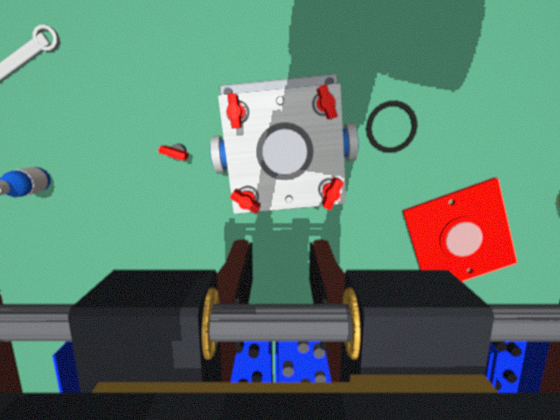

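Run:
```python
from h import *
c=dict(np.load("w1.npz"))
i=c["image"][80:216,218:352];cv2.imwrite("pics/w2c.png",cv2.resize(i,None,fx=4.4,fy=4.4,interpolation=cv2.INTER_CUBIC)[:,:,::-1])
```

```text
(no output)
```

View pics/w2c.png

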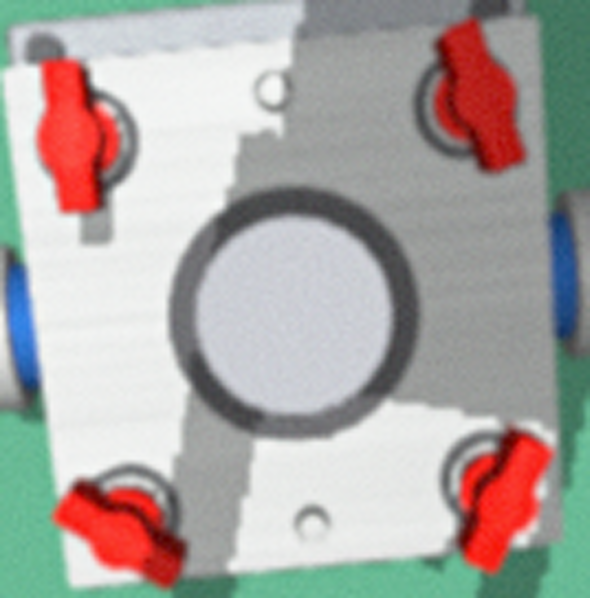

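The crop shows four wings, each a bar over a round red hub. In crop pixels, the bars' top ends are:

| Nut | One end | Other end |
|---|---|---|
| 4 | (62,60) | (80,210) |
| 1 | (460,25) | (508,168) |
| 2 | (530,435) | (480,570) |
| 3 | (65,505) | (175,580) |

Run:
```python
from h import *
c=dict(np.load("w1.npz"));K=4.4;C=[]
for n,a,b in((1,(460,25),(508,168)),(2,(530,435),(480,570)),(3,(65,505),(175,580)),(4,(62,60),(80,210))):
    f=lambda p,z:cast(c,np.array(p)/K+[218,80],z)[:2]
    A,B=f(a,121),f(b,121);d=B-A;C.append((A+B)/2);print(n,C[-1].round(1),np.linalg.norm(d).round(1),np.degrees(np.arctan2(d[1],d[0])).round(1))
print(np.mean(C,0))
# cover outline from white/grey? dowels & sight glass ring
g=[cast(c,np.array(p)/K+[218,80],z)[:2].round(1) for p,z in(((293,312),92.5),((273,90),86),((312,523),86))];print(g)
```

```text
1 [450.4  11.4] 35.0 20.7
2 [549.5  19.3] 37.0 -18.5
3 [559.1 -79.2] 34.1 54.1
4 [458.6 -87.8] 34.8 4.8
[504.39658061 -34.05452826]
[array([503.1, -34.2]), array([446.2, -39.1]), array([562. , -29.1])]
```

Request:
apply_moves --moves '[{"x": 0.0221, "y": 0.0126, "z": 0.0415, "rx": 0, "ry": 0, "rz": 0, "grip": -0.45}, {"x": 0.0221, "y": 0.0126, "z": 0.0415, "rx": 0, "ry": 0, "rz": 0, "grip": -0.45}, {"x": 0.0221, "y": 0.0126, "z": 0.0415, "rx": 0, "ry": 0, "rz": 0, "grip": -0.45}, {"x": 0.0221, "y": 0.0126, "z": 0.0415, "rx": 0, "ry": 0, "rz": 0, "grip": -0.45}, {"x": 0, "y": 0, "z": 0, "rx": 0, "ry": 0, "rz": -10.7, "grip": -0.45}, {"x": 0, "y": 0, "z": 0, "rx": 0, "ry": 0, "rz": -10.7, "grip": -0.45}, {"x": 0, "y": 0, "z": 0, "rx": 0, "ry": 0, "rz": 0, "grip": -0.45}, {"x": 0, "y": 0, "z": 0, "rx": 0, "ry": 0, "rz": 0, "grip": -0.45}]' --grip_force 40

```text
t: 3.2
eef_pos: [450.3, 11.5, 155.6]
ee_rot: [[-0.935, -0.356, 0.0], [-0.356, 0.935, -0.0], [-0.0, -0.0, -1.0]]
contact_force: [0.2, -0.2, -0.6]
grip_width: 24.2
finger_force: 0.0
```

```bash
cat > r.py <<'E'
# r.py [n] [x y z yaw]: average n readings; tool-frame shift to the target
import sys;from rig import *;from h import *
a=[float(v) for v in sys.argv[1:]];W=[];F=[]
for i in range(int(a[0])):
    c=camera("wrist");s=state();W.append(s["wrist_torque"]);F.append(s["contact_force"])
s=state();R=s["ee_rot"];y=np.degrees(np.arctan2(R[1,0],R[0,0]))%360
print("t %.2f"%s["t"],"pos",s["eef_pos"].round(1),"yaw %.2f"%y,"w %.1f"%s["grip_width"],"ff %.0f"%s["finger_force"],"tilt",R[:2,2].round(3))
if W: print("M",np.mean(W,0).round(3),"+-",(np.std(W,0)/len(W)**.5).round(3)[2],"F",np.mean(F,0).round(1))
if len(a)>4: print("tool shift",(R.T@(np.array(a[1:4])-s["eef_pos"])).round(1),"rz %.1f"%(y-a[4]))
E
python3 r.py 4 450 11.4 116.5 201
python3 - <<'E'
from h import *;from rig import *
c=camera("wrist");cv2.imwrite("pics/w3.png",c["image"][:,:,::-1])
E
```

```text
t 3.40 pos [450.3  11.4 155.6] yaw 201.02 w 24.2 ff 0 tilt [ 0. -0.]
M [ 0.079 -0.014  0.017] +- 0.01 F [-0.2  0.2  0. ]
tool shift [ 0.3  0.1 39.1] rz 0.0
```

View pics/w3.png

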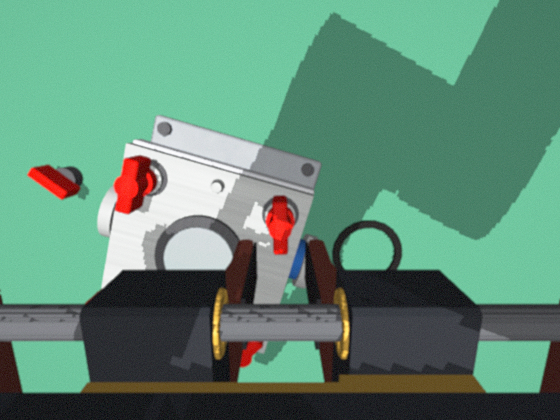

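The wrist view shows nut 1's wing at (280,222), upright and midway between the fingers, so it is aligned. I'll descend and grip.

Request:
apply_moves --moves '[{"x": 0, "y": 0, "z": 0.0195, "rx": 0, "ry": 0, "rz": 0, "grip": -0.45}, {"x": 0, "y": 0, "z": 0.0195, "rx": 0, "ry": 0, "rz": 0, "grip": -0.45}, {"x": 0, "y": 0, "z": 0, "rx": 0, "ry": 0, "rz": 0, "grip": -1}, {"x": 0, "y": 0, "z": 0, "rx": 0, "ry": 0, "rz": 0, "grip": -1}, {"x": 0, "y": 0, "z": 0, "rx": 0, "ry": 0, "rz": 0, "grip": -1}, {"x": 0, "y": 0, "z": 0, "rx": 0, "ry": 0, "rz": 0, "grip": -1}]' --grip_force 40

```text
t: 4.2
eef_pos: [450.7, 11.3, 117.0]
ee_rot: [[-0.933, -0.36, 0.001], [-0.36, 0.933, -0.0], [-0.001, -0.001, -1.0]]
contact_force: [0.1, -0.1, 0.4]
grip_width: 0.1
finger_force: 0.0
```

```bash
python3 r.py 3
```

```text
t 4.35 pos [450.3  11.4 116.7] yaw 201.12 w 0.4 ff 0 tilt [ 0. -0.]
M [0.043 0.02  0.023] +- 0.011 F [-0.2 -0.3  0.2]
```

Run:
```python
from h import *;from rig import *
c=camera("wrist");cv2.imwrite("pics/w4.png",c["image"][:,:,::-1])
s=state()
for p in([450,11.4,111],[458.4,-88.2,111],s["eef_pos"]):
    q=c["attitude"].T@(np.array(p)-c["xyz"]);q=c["camera_matrix"]@q;print((q/q[2]).round())
print(c["xyz"]-s["eef_pos"])
for ce,a,p in red(c["image"],60): print(ce.round(1),a,cast(c,ce,111).round(1))
```

```text
[281. 244.   1.]
[105. 195.   1.]
[280. 248.   1.]
[-62.45007186 -24.01834073 178.69026167]
[104.1 195.1] 2614 [458.5 -88.9 111. ]
[ 23.9 189.3] 1201 [ 471.1 -130.5  111. ]
[279.7 231. ] 828 [443.1   8.2 111. ]
[ 78.7 357.2] 1779 [564.8 -78.8 111. ]
[453.7 387.4] 840 [500.8 149.3 111. ]
```

View pics/w4.png

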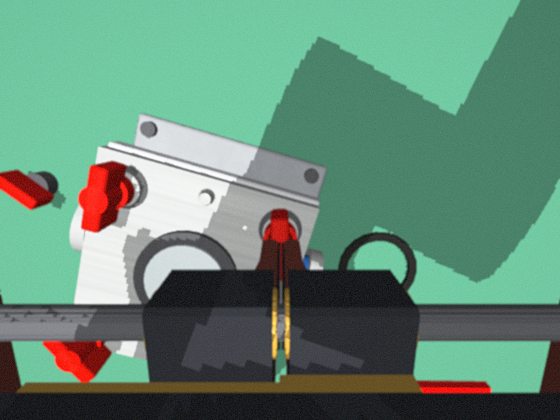

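The view shows the fingers closed in front of nut 1's wing at (280,225), and it is unclear whether the wing is between them. I'll zoom in.

Run:
```python
import cv2
i=cv2.imread("pics/w4.png")[190:310,220:345];cv2.imwrite("pics/w4c.png",cv2.resize(i,None,fx=4.8,fy=4.8,interpolation=cv2.INTER_CUBIC))
```

```text
(no output)
```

View pics/w4c.png

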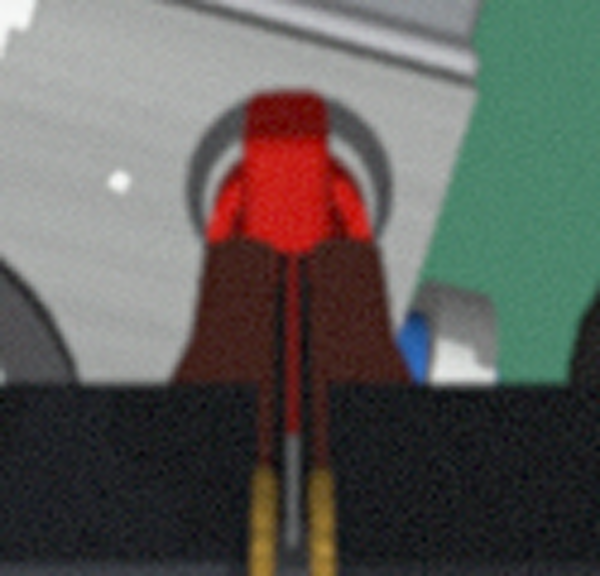

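The zoom shows the jaws shut above the wing, with red visible through the gap at crop (292,340). I'll open, go down to the nominal height (TCP z 109) and close again.

Request:
apply_moves --moves '[{"x": 0, "y": 0, "z": 0, "rx": 0, "ry": 0, "rz": 0, "grip": -0.45}, {"x": 0, "y": 0, "z": 0, "rx": 0, "ry": 0, "rz": 0, "grip": -0.45}, {"x": 0, "y": 0, "z": 0, "rx": 0, "ry": 0, "rz": 0, "grip": -0.45}, {"x": 0, "y": 0, "z": 0, "rx": 0, "ry": 0, "rz": 0, "grip": -0.45}, {"x": 0, "y": 0, "z": 0.004, "rx": 0, "ry": 0, "rz": 0, "grip": -0.45}, {"x": 0, "y": 0, "z": 0.0037, "rx": 0, "ry": 0, "rz": 0, "grip": -0.45}, {"x": 0, "y": 0, "z": 0, "rx": 0, "ry": 0, "rz": 0, "grip": -0.45}]' --grip_force 40

```text
t: 5.28
eef_pos: [449.8, 11.5, 108.3]
ee_rot: [[-0.933, -0.36, -0.001], [-0.36, 0.933, 0.0], [0.001, 0.0, -1.0]]
contact_force: [0.3, 0.7, -0.0]
grip_width: 24.2
finger_force: 0.0
```

Request:
apply_moves --moves '[{"x": 0, "y": 0, "z": 0, "rx": 0, "ry": 0, "rz": 0, "grip": -1}, {"x": 0, "y": 0, "z": 0, "rx": 0, "ry": 0, "rz": 0, "grip": -1}, {"x": 0, "y": 0, "z": 0, "rx": 0, "ry": 0, "rz": 0, "grip": -1}, {"x": 0, "y": 0, "z": 0, "rx": 0, "ry": 0, "rz": 0, "grip": -1}]'

```text
t: 5.78
eef_pos: [450.3, 11.4, 108.8]
ee_rot: [[-0.933, -0.36, 0.0], [-0.36, 0.933, -0.0], [-0.0, -0.0, -1.0]]
contact_force: [0.1, 0.6, -0.4]
grip_width: 0.6
finger_force: 0.0
```

```bash
python3 r.py 2
```

```text
t 5.88 pos [450.2  11.4 108.8] yaw 201.13 w 0.2 ff 0 tilt [ 0. -0.]
M [ 0.07  -0.021 -0.021] +- 0.019 F [-0.3 -0.3  0.4]
```

Run:
```python
from h import *;from rig import *
cw=camera("wrist");np.savez("w5.npz",**cw)
V={"top":dict(np.load("top0.npz")),"scene":dict(np.load("scene0.npz")),"w1":dict(np.load("w1.npz")),"w5":cw}
N={1:(450,11.4),2:(549.6,19.8),3:(558,-79.8),4:(458.4,-88.2)}
def tri(obs):
    A=np.zeros((3,3));b=np.zeros(3)
    for c,uv in obs:
        d=c["attitude"]@np.linalg.inv(c["camera_matrix"])@np.r_[uv,1];d/=np.linalg.norm(d);P=np.eye(3)-np.outer(d,d);A+=P;b+=P@c["xyz"]
    return np.linalg.solve(A,b)
D={}
for v,c in V.items():
    for ce,a,p in red(c["image"],20):
        q=cast(c,ce,111)
        for n,x in N.items():
            if np.hypot(*(q[:2]-x))<11: D[v,n]=ce
print(V["w1"]["camera_matrix"][0,0],sorted(D))
import itertools
for n in N:
    for a,b in itertools.combinations(V,2):
        if (a,n) in D and (b,n) in D: print(n,a,b,tri([(V[a],D[a,n]),(V[b],D[b,n])]).round(1))
    # camera-only view: w5 without eef
```

```text
343.70439950956705 [('scene', 1), ('scene', 2), ('scene', 3), ('scene', 4), ('top', 1), ('top', 2), ('top', 3), ('top', 4), ('w1', 1), ('w1', 2), ('w1', 3), ('w1', 4), ('w5', 1), ('w5', 3), ('w5', 4)]
1 top scene [447.6   8.8 114.6]
1 top w1 [449.1   9.1 112.6]
1 top w5 [453.1  10.2  78.2]
1 scene w1 [449.6  10.4 116.5]
1 scene w5 [442.4   7.7 110.1]
1 w1 w5 [448.4  11.7  90.5]
2 top scene [546.5  16.8 116. ]
2 top w1 [545.1  16.1 128. ]
2 scene w1 [548.1  18.3 118. ]
3 top scene [555.5 -82.3 115.7]
3 top w1 [567.6 -84.5  66.7]
3 top w5 [556.5 -80.5 114.7]
3 scene w1 [556.8 -80.2 117.4]
3 scene w5 [556.7 -80.1 116.4]
3 w1 w5 [556.9 -79.1 115.1]
4 top scene [456.1 -90.1 117. ]
4 top w1 [458.1 -90.2 104.3]
4 top w5 [458.5 -90.3 108.8]
4 scene w1 [458.5 -87.7 119.6]
4 scene w5 [456.6 -88.  117.1]
4 w1 w5 [458.  -88.3 112.3]
```

Run:
```python
from h import *;from rig import *
c=camera("scene");s=state();np.savez("s6.npz",**c)
def pj(p):
    q=c["camera_matrix"]@(c["attitude"].T@(np.array(p)-c["xyz"]));return q[:2]/q[2]
e=s["eef_pos"];print([((pj(p)-[240,110])*6).round() for p in(e,e-[0,0,17],[450,11.4,111],[450,11.4,123])])
cv2.imwrite("pics/s6.png",cv2.resize(c["image"][110:210,240:370],None,fx=6,fy=6,interpolation=cv2.INTER_CUBIC)[:,:,::-1])
```

```text
[array([400., 526.]), array([397., 558.]), array([401., 521.]), array([402., 498.])]
```

View pics/s6.png

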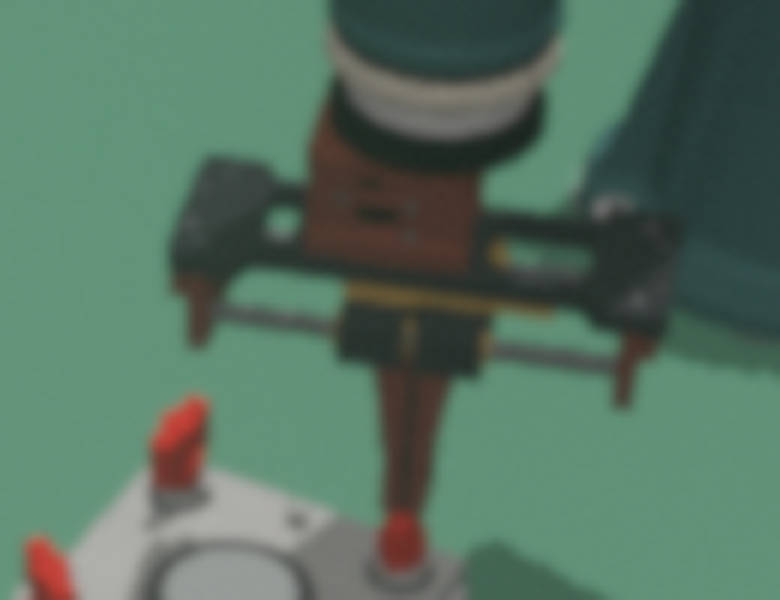

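The scene crop shows the shut fingers ending near row 512, at the wing's top. That is roughly 25 mm higher than the tool frame implies. I'll go lower in steps by feel.

Request:
apply_moves --moves '[{"x": 0, "y": 0, "z": 0, "rx": 0, "ry": 0, "rz": 0, "grip": -0.45}, {"x": 0, "y": 0, "z": 0, "rx": 0, "ry": 0, "rz": 0, "grip": -0.45}, {"x": 0, "y": 0, "z": 0, "rx": 0, "ry": 0, "rz": 0, "grip": -0.45}, {"x": 0, "y": 0, "z": 0.004, "rx": 0, "ry": 0, "rz": 0, "grip": -0.45}, {"x": 0, "y": 0, "z": 0.004, "rx": 0, "ry": 0, "rz": 0, "grip": -0.45}, {"x": 0, "y": 0, "z": 0.002, "rx": 0, "ry": 0, "rz": 0, "grip": -0.45}, {"x": 0, "y": 0, "z": 0, "rx": 0, "ry": 0, "rz": 0, "grip": -1}, {"x": 0, "y": 0, "z": 0, "rx": 0, "ry": 0, "rz": 0, "grip": -1}, {"x": 0, "y": 0, "z": 0, "rx": 0, "ry": 0, "rz": 0, "grip": -1}, {"x": 0, "y": 0, "z": 0, "rx": 0, "ry": 0, "rz": 0, "grip": -1}]' --grip_force 30

```text
t: 7.22
eef_pos: [450.3, 11.1, 98.8]
ee_rot: [[-0.933, -0.361, 0.0], [-0.361, 0.933, -0.001], [0.0, -0.001, -1.0]]
contact_force: [0.3, -2.4, -1.7]
grip_width: 9.6
finger_force: 30.0
```

```bash
python3 r.py 1
```

```text
t 7.28 pos [450.3  11.1  98.8] yaw 201.15 w 9.5 ff 30 tilt [ 0.    -0.001]
M [-0.443 -0.066  0.192] +- 0.0 F [ 0.9 -2.8 -2.6]
```

The grip holds at 9.6 mm width, so the tips are about 16–24 mm behind the nominal TCP. I'll go 10 mm deeper for full pad contact.

Request:
apply_moves --moves '[{"x": 0, "y": 0, "z": 0, "rx": 0, "ry": 0, "rz": 0, "grip": -0.55}, {"x": 0, "y": 0, "z": 0, "rx": 0, "ry": 0, "rz": 0, "grip": -0.55}, {"x": 0, "y": 0, "z": 0.005, "rx": 0, "ry": 0, "rz": 0, "grip": -0.55}, {"x": 0, "y": 0, "z": 0.005, "rx": 0, "ry": 0, "rz": 0, "grip": -0.55}, {"x": 0, "y": 0, "z": 0, "rx": 0, "ry": 0, "rz": 0, "grip": -1}, {"x": 0, "y": 0, "z": 0, "rx": 0, "ry": 0, "rz": 0, "grip": -1}, {"x": 0, "y": 0, "z": 0, "rx": 0, "ry": 0, "rz": 0, "grip": -1}]' --grip_force 40

```text
t: 8.15
eef_pos: [450.0, 11.0, 88.5]
ee_rot: [[-0.933, -0.361, -0.001], [-0.361, 0.933, -0.001], [0.001, -0.001, -1.0]]
contact_force: [0.2, -3.8, -6.9]
grip_width: 9.8
finger_force: 39.9
```

```bash
python3 r.py 2
```

```text
t 8.25 pos [449.9  11.   88.5] yaw 201.15 w 10.1 ff 40 tilt [-0.001 -0.001]
M [-0.717 -0.122  0.297] +- 0.023 F [ 0.5 -4.2 -7.1]
```

Request:
apply_moves --moves '[{"x": 0, "y": 0, "z": 0.0005, "rx": 0, "ry": 0, "rz": 5, "grip": -1}, {"x": 0, "y": 0, "z": 0.0005, "rx": 0, "ry": 0, "rz": 5, "grip": -1}, {"x": 0, "y": 0, "z": 0.0005, "rx": 0, "ry": 0, "rz": 5, "grip": -1}, {"x": 0, "y": 0, "z": 0.0005, "rx": 0, "ry": 0, "rz": 5, "grip": -1}, {"x": 0, "y": 0, "z": 0.0005, "rx": 0, "ry": 0, "rz": 5, "grip": -1}, {"x": 0, "y": 0, "z": 0.0002, "rx": 0, "ry": 0, "rz": 2, "grip": -1}, {"x": 0, "y": 0, "z": 0, "rx": 0, "ry": 0, "rz": 0, "grip": -1}, {"x": 0, "y": 0, "z": 0, "rx": 0, "ry": 0, "rz": 0, "grip": -1}]'

```text
t: 9.25
eef_pos: [450.0, 10.7, 85.8]
ee_rot: [[-0.995, 0.102, -0.0], [0.102, 0.995, -0.001], [0.0, -0.001, -1.0]]
contact_force: [0.8, -6.9, -8.1]
grip_width: 9.9
finger_force: 39.9
```

```bash
python3 r.py 4
```

```text
t 9.45 pos [450.   10.7  85.8] yaw 174.16 w 9.6 ff 40 tilt [-0.    -0.001]
M [-1.017 -0.18   0.23 ] +- 0.021 F [ 1.4 -6.  -8.6]
```

Request:
apply_moves --moves '[{"x": 0, "y": 0, "z": 0, "rx": 0, "ry": 0, "rz": 0, "grip": -0.45}, {"x": 0, "y": 0, "z": 0, "rx": 0, "ry": 0, "rz": 0, "grip": -0.45}, {"x": 0, "y": 0, "z": -0.032, "rx": 0, "ry": 0, "rz": 0, "grip": -0.45}, {"x": -0.0389, "y": -0.0269, "z": 0, "rx": 0, "ry": 0, "rz": 0, "grip": -0.45}, {"x": -0.0389, "y": -0.0269, "z": 0, "rx": 0, "ry": 0, "rz": 0, "grip": -0.45}, {"x": -0.0389, "y": -0.0269, "z": 0, "rx": 0, "ry": 0, "rz": 0, "grip": -0.45}, {"x": 0, "y": 0, "z": 0, "rx": 0, "ry": 0, "rz": -10.15, "grip": -0.45}, {"x": 0, "y": 0, "z": 0, "rx": 0, "ry": 0, "rz": -10.15, "grip": -0.45}, {"x": 0, "y": 0, "z": 0, "rx": 0, "ry": 0, "rz": -10.15, "grip": -0.45}, {"x": 0, "y": 0, "z": 0, "rx": 0, "ry": 0, "rz": -10.15, "grip": -0.45}, {"x": 0, "y": 0, "z": 0, "rx": 0, "ry": 0, "rz": -10.15, "grip": -0.45}, {"x": 0, "y": 0, "z": 0, "rx": 0, "ry": 0, "rz": -10.15, "grip": -0.45}, {"x": 0, "y": 0, "z": 0, "rx": 0, "ry": 0, "rz": 0, "grip": -0.45}, {"x": 0, "y": 0, "z": 0, "rx": 0, "ry": 0, "rz": 0, "grip": -0.45}]'

```text
t: 11.2
eef_pos: [558.1, -80.6, 118.2]
ee_rot: [[-0.576, -0.817, 0.0], [-0.817, 0.576, 0.0], [-0.0, -0.0, -1.0]]
contact_force: [-0.6, 0.2, -0.7]
grip_width: 24.0
finger_force: 0.0
```

```bash
python3 r.py 1 558 -80.8 88 235;python3 - <<'E'
from h import *;from rig import *
c=camera("wrist")
for ce,a,p in red(c["image"],60):
    (x,y),(w,h),an=cv2.minAreaRect(p);print(ce.round(1),a,cast(c,ce,110).round(1),(round(w),round(h),an))
E
```

```text
t 11.25 pos [558.1 -80.7 118.2] yaw 234.87 w 24.1 ff 0 tilt [0. 0.]
M [ 0.063  0.032 -0.037] +- 0.0 F [-0.6  0.4 -0.1]
tool shift [ 0.2 -0.  30.2] rz -0.1
[252.5  55. ] 776 [ 512.2 -170.6  110. ] (57, 14, 72.89727020263672)
[428.4 127.1] 2479 [457.1 -88.7 110. ] (40, 85, 64.23067474365234)
[281.3 244.7] 1560 [558.5 -79.6 110. ] (69, 33, 90.0)
[520.7 261.5] 2823 [450.4   9.4 110. ] (50, 78, 88.02507019042969)
```

Request:
apply_moves --moves '[{"x": 0, "y": 0, "z": 0.015, "rx": 0, "ry": 0, "rz": 0, "grip": -0.45}, {"x": 0, "y": 0, "z": 0.015, "rx": 0, "ry": 0, "rz": 0, "grip": -0.45}, {"x": 0, "y": 0, "z": 0, "rx": 0, "ry": 0, "rz": 0, "grip": -1}, {"x": 0, "y": 0, "z": 0, "rx": 0, "ry": 0, "rz": 0, "grip": -1}, {"x": 0, "y": 0, "z": 0, "rx": 0, "ry": 0, "rz": 0, "grip": -1}, {"x": 0, "y": 0, "z": 0, "rx": 0, "ry": 0, "rz": 0, "grip": -1}, {"x": 0, "y": 0, "z": 0.0005, "rx": 0, "ry": 0, "rz": 5, "grip": -1}, {"x": 0, "y": 0, "z": 0.0005, "rx": 0, "ry": 0, "rz": 5, "grip": -1}, {"x": 0, "y": 0, "z": 0.0005, "rx": 0, "ry": 0, "rz": 5, "grip": -1}, {"x": 0, "y": 0, "z": 0.0005, "rx": 0, "ry": 0, "rz": 5, "grip": -1}, {"x": 0, "y": 0, "z": 0.0005, "rx": 0, "ry": 0, "rz": 5, "grip": -1}, {"x": 0, "y": 0, "z": 0.0002, "rx": 0, "ry": 0, "rz": 2, "grip": -1}, {"x": 0, "y": 0, "z": 0, "rx": 0, "ry": 0, "rz": 0, "grip": -1}]'

```text
t: 12.92
eef_pos: [557.4, -80.6, 84.9]
ee_rot: [[-0.882, -0.471, -0.001], [-0.471, 0.882, 0.0], [0.001, 0.001, -1.0]]
contact_force: [0.8, 0.8, -12.5]
grip_width: 9.9
finger_force: 39.9
```

```bash
python3 r.py 4 549 18.4 118 161.5
```

```text
t 13.12 pos [557.4 -80.6  84.9] yaw 208.07 w 9.8 ff 40 tilt [-0.001  0.   ]
M [ 0.247 -0.027  0.24 ] +- 0.027 F [ -0.    1.  -13.2]
tool shift [-39.1  91.3 -33. ] rz 46.6
```

Request:
apply_moves --moves '[{"x": 0, "y": 0, "z": 0, "rx": 0, "ry": 0, "rz": 0, "grip": -0.45}, {"x": 0, "y": 0, "z": 0, "rx": 0, "ry": 0, "rz": 0, "grip": -0.45}, {"x": 0, "y": 0, "z": -0.0325, "rx": 0, "ry": 0, "rz": 0, "grip": -0.45}, {"x": -0.0196, "y": 0.0458, "z": 0, "rx": 0, "ry": 0, "rz": 0, "grip": -0.45}, {"x": -0.0196, "y": 0.0458, "z": 0, "rx": 0, "ry": 0, "rz": 0, "grip": -0.45}, {"x": 0, "y": 0, "z": 0, "rx": 0, "ry": 0, "rz": 9.3, "grip": -0.45}, {"x": 0, "y": 0, "z": 0, "rx": 0, "ry": 0, "rz": 9.3, "grip": -0.45}, {"x": 0, "y": 0, "z": 0, "rx": 0, "ry": 0, "rz": 9.3, "grip": -0.45}, {"x": 0, "y": 0, "z": 0, "rx": 0, "ry": 0, "rz": 9.3, "grip": -0.45}, {"x": 0, "y": 0, "z": 0, "rx": 0, "ry": 0, "rz": 9.3, "grip": -0.45}, {"x": 0, "y": 0, "z": 0, "rx": 0, "ry": 0, "rz": 0, "grip": -0.45}, {"x": 0, "y": 0, "z": 0, "rx": 0, "ry": 0, "rz": 0, "grip": -0.45}]'

```text
t: 14.62
eef_pos: [550.2, 18.3, 118.4]
ee_rot: [[-0.949, 0.314, 0.001], [0.314, 0.949, -0.0], [-0.001, 0.0, -1.0]]
contact_force: [-0.3, 0.4, -0.2]
grip_width: 24.0
finger_force: 0.0
```

```bash
python3 r.py 1 549.4 18.6 88 161.5;python3 - <<'E'
from h import *;from rig import *
c=camera("wrist")
for ce,a,p in red(c["image"],60):
    (x,y),(w,h),an=cv2.minAreaRect(p);print(ce.round(1),a,cast(c,ce,110).round(1),(round(w),round(h),an))
E
```

```text
t 14.68 pos [550.   18.4 118.3] yaw 161.67 w 23.9 ff 0 tilt [ 0.001 -0.   ]
M [ 0.01  -0.024  0.036] +- 0.0 F [ 0.8  0.  -0.2]
tool shift [ 0.7  0.  30.3] rz 0.2
[203.6  68.4] 2299 [448.8  11.3 110. ] (84, 38, 64.17900848388672)
[ 34.8 148.9] 3457 [457.8 -89.6 110. ] (74, 66, 75.96376037597656)
[507.6 221. ] 13104 [578.1 144.8 110. ] (145, 159, 54.462318420410156)
[281.5 242.7] 1581 [550.1  19.3 110. ] (69, 33, 90.0)
[ 30.9 237.5] 929 [ 501.9 -116.   110. ] (18, 61, 88.21009063720703)
```

Request:
apply_moves --moves '[{"x": 0, "y": 0, "z": 0.015, "rx": 0, "ry": 0, "rz": 0, "grip": -0.45}, {"x": 0, "y": 0, "z": 0.0155, "rx": 0, "ry": 0, "rz": 0, "grip": -0.45}, {"x": 0, "y": 0, "z": 0, "rx": 0, "ry": 0, "rz": 0, "grip": -1}, {"x": 0, "y": 0, "z": 0, "rx": 0, "ry": 0, "rz": 0, "grip": -1}, {"x": 0, "y": 0, "z": 0, "rx": 0, "ry": 0, "rz": 0, "grip": -1}, {"x": 0, "y": 0, "z": 0.0003, "rx": 0, "ry": 0, "rz": 0, "grip": -1}, {"x": 0, "y": 0, "z": 0.0006, "rx": 0, "ry": 0, "rz": 5, "grip": -1}, {"x": 0, "y": 0, "z": 0.0006, "rx": 0, "ry": 0, "rz": 5, "grip": -1}, {"x": 0, "y": 0, "z": 0.0006, "rx": 0, "ry": 0, "rz": 5, "grip": -1}, {"x": 0, "y": 0, "z": 0.0005, "rx": 0, "ry": 0, "rz": 5, "grip": -1}, {"x": 0, "y": 0, "z": 0.0005, "rx": 0, "ry": 0, "rz": 5, "grip": -1}, {"x": 0, "y": 0, "z": 0.0002, "rx": 0, "ry": 0, "rz": 2, "grip": -1}, {"x": 0, "y": 0, "z": 0, "rx": 0, "ry": 0, "rz": 0, "grip": -1}]'

```text
t: 16.35
eef_pos: [549.2, 19.1, 84.1]
ee_rot: [[-0.701, 0.713, -0.001], [0.713, 0.701, 0.001], [0.001, -0.0, -1.0]]
contact_force: [-0.4, 5.2, -5.1]
grip_width: 9.9
finger_force: 40.0
```

```bash
python3 r.py 4 458.2 -89.2 118 185
```

```text
t 16.55 pos [549.1  19.1  84.1] yaw 134.57 w 9.8 ff 40 tilt [-0.001  0.001]
M [0.86  0.085 0.159] +- 0.01 F [-0.6  4.5 -4.4]
tool shift [ -13.3 -140.8  -33.9] rz -50.4
```

Request:
apply_moves --moves '[{"x": 0, "y": 0, "z": 0, "rx": 0, "ry": 0, "rz": 0, "grip": -0.45}, {"x": 0, "y": 0, "z": 0, "rx": 0, "ry": 0, "rz": 0, "grip": -0.45}, {"x": 0, "y": 0, "z": -0.034, "rx": 0, "ry": 0, "rz": 0, "grip": -0.45}, {"x": -0.0041, "y": -0.047, "z": 0, "rx": 0, "ry": 0, "rz": 0, "grip": -0.45}, {"x": -0.0041, "y": -0.047, "z": 0, "rx": 0, "ry": 0, "rz": 0, "grip": -0.45}, {"x": -0.0041, "y": -0.047, "z": 0, "rx": 0, "ry": 0, "rz": 0, "grip": -0.45}, {"x": 0, "y": 0, "z": 0, "rx": 0, "ry": 0, "rz": -10.1, "grip": -0.45}, {"x": 0, "y": 0, "z": 0, "rx": 0, "ry": 0, "rz": -10.1, "grip": -0.45}, {"x": 0, "y": 0, "z": 0, "rx": 0, "ry": 0, "rz": -10.1, "grip": -0.45}, {"x": 0, "y": 0, "z": 0, "rx": 0, "ry": 0, "rz": -10.1, "grip": -0.45}, {"x": 0, "y": 0, "z": 0, "rx": 0, "ry": 0, "rz": -10.1, "grip": -0.45}, {"x": 0, "y": 0, "z": 0, "rx": 0, "ry": 0, "rz": 0, "grip": -0.45}, {"x": 0, "y": 0, "z": 0, "rx": 0, "ry": 0, "rz": 0, "grip": -0.45}]'

```text
t: 18.18
eef_pos: [457.9, -89.5, 118.3]
ee_rot: [[-0.996, -0.084, 0.0], [-0.084, 0.996, -0.001], [-0.0, -0.001, -1.0]]
contact_force: [0.3, 0.1, -0.1]
grip_width: 24.2
finger_force: 0.0
```

```bash
python3 r.py 1 458.2 -89 88 185;python3 - <<'E'
from h import *;from rig import *
c=camera("wrist")
for ce,a,p in red(c["image"],60):
    (x,y),(w,h),an=cv2.minAreaRect(p);print(ce.round(1),a,cast(c,ce,110).round(1),(round(w),round(h),an))
E
```

```text
t 18.23 pos [457.8 -89.4 118.2] yaw 184.87 w 24.4 ff 0 tilt [ 0. -0.]
M [ 0.065 -0.042  0.009] +- 0.0 F [ 0.4 -0.3 -0.7]
tool shift [-0.4  0.4 30.2] rz -0.1
[281.  245.1] 1566 [459.1 -88.8 110. ] (69, 33, 77.125)
[453.8 242.3] 2570 [449.   10.1 110. ] (52, 67, 9.090276718139648)
[160.8 257.4] 891 [ 472.6 -157.8  110. ] (47, 22, 19.79887580871582)
[524.4 371.2] 1773 [530.9  73.  110. ] (45, 50, 83.6598129272461)
[278.8 370.1] 668 [543.3 -83.  110. ] (26, 30, 90.0)
```

Request:
apply_moves --moves '[{"x": -0.0005, "y": 0.0004, "z": 0.015, "rx": 0, "ry": 0, "rz": 0, "grip": -0.45}, {"x": 0, "y": 0, "z": 0.0155, "rx": 0, "ry": 0, "rz": 0, "grip": -0.45}, {"x": 0, "y": 0, "z": 0, "rx": 0, "ry": 0, "rz": 0, "grip": -1}, {"x": 0, "y": 0, "z": 0, "rx": 0, "ry": 0, "rz": 0, "grip": -1}, {"x": 0, "y": 0, "z": 0, "rx": 0, "ry": 0, "rz": 0, "grip": -1}, {"x": 0, "y": 0, "z": 0.0004, "rx": 0, "ry": 0, "rz": 0, "grip": -1}, {"x": 0, "y": 0, "z": 0.0006, "rx": 0, "ry": 0, "rz": 5, "grip": -1}, {"x": 0, "y": 0, "z": 0.0006, "rx": 0, "ry": 0, "rz": 5, "grip": -1}, {"x": 0, "y": 0, "z": 0.0006, "rx": 0, "ry": 0, "rz": 5, "grip": -1}, {"x": 0, "y": 0, "z": 0.0005, "rx": 0, "ry": 0, "rz": 5, "grip": -1}, {"x": 0, "y": 0, "z": 0.0005, "rx": 0, "ry": 0, "rz": 5, "grip": -1}, {"x": 0, "y": 0, "z": 0.0002, "rx": 0, "ry": 0, "rz": 2, "grip": -1}, {"x": 0, "y": 0, "z": 0, "rx": 0, "ry": 0, "rz": 0, "grip": -1}]'

```text
t: 19.9
eef_pos: [458.3, -89.0, 84.8]
ee_rot: [[-0.928, 0.373, 0.0], [0.373, 0.928, -0.001], [-0.001, -0.0, -1.0]]
contact_force: [-2.1, -1.6, 6.9]
grip_width: 9.6
finger_force: 40.0
```

```bash
python3 r.py 4 449.7 10.2 118 174.1
```

```text
t 20.10 pos [458.2 -89.   84.8] yaw 158.09 w 9.7 ff 40 tilt [ 0.    -0.001]
M [-0.24   0.514  0.138] +- 0.011 F [-2.8 -1.1  5.6]
tool shift [ 44.9  88.8 -33.2] rz -16.0
```

Request:
apply_moves --moves '[{"x": 0, "y": 0, "z": 0, "rx": 0, "ry": 0, "rz": 0, "grip": -0.45}, {"x": 0, "y": 0, "z": 0, "rx": 0, "ry": 0, "rz": 0, "grip": -0.45}, {"x": 0, "y": 0, "z": -0.0335, "rx": 0, "ry": 0, "rz": 0, "grip": -0.45}, {"x": 0.0225, "y": 0.0444, "z": 0, "rx": 0, "ry": 0, "rz": 0, "grip": -0.45}, {"x": 0.0225, "y": 0.0444, "z": 0, "rx": 0, "ry": 0, "rz": 0, "grip": -0.45}, {"x": 0, "y": 0, "z": 0, "rx": 0, "ry": 0, "rz": -8, "grip": -0.45}, {"x": 0, "y": 0, "z": 0, "rx": 0, "ry": 0, "rz": -8, "grip": -0.45}, {"x": 0, "y": 0, "z": 0, "rx": 0, "ry": 0, "rz": 0, "grip": -0.45}]'

```text
t: 21.1
eef_pos: [449.7, 10.7, 117.7]
ee_rot: [[-0.994, 0.105, 0.0], [0.105, 0.994, 0.0], [-0.0, 0.0, -1.0]]
contact_force: [0.3, -0.6, 0.2]
grip_width: 23.8
finger_force: 0.0
```

```bash
python3 r.py 1 449.7 10.2 85 174.1
```

```text
t 21.15 pos [449.7  10.6 117.6] yaw 173.87 w 24.1 ff 0 tilt [0. 0.]
M [-0.017  0.008  0.004] +- 0.0 F [-0.2 -0.7  0.2]
tool shift [-0.1 -0.4 32.6] rz -0.2
```

Request:
apply_moves --moves '[{"x": 0, "y": -0.0007, "z": 0.0163, "rx": 0, "ry": 0, "rz": 0, "grip": -0.45}, {"x": 0, "y": 0, "z": 0.0163, "rx": 0, "ry": 0, "rz": 0, "grip": -0.45}, {"x": 0, "y": 0, "z": 0, "rx": 0, "ry": 0, "rz": 0, "grip": -1}, {"x": 0, "y": 0, "z": 0, "rx": 0, "ry": 0, "rz": 0, "grip": -1}, {"x": 0, "y": 0, "z": 0, "rx": 0, "ry": 0, "rz": 0, "grip": -1}, {"x": 0, "y": 0, "z": 0, "rx": 0, "ry": 0, "rz": 0, "grip": -1}, {"x": 0, "y": 0, "z": 0.0005, "rx": 0, "ry": 0, "rz": 5, "grip": -1}, {"x": 0, "y": 0, "z": 0.0005, "rx": 0, "ry": 0, "rz": 5, "grip": -1}, {"x": 0, "y": 0, "z": 0.0004, "rx": 0, "ry": 0, "rz": 4, "grip": -1}, {"x": 0, "y": 0, "z": 0.0002, "rx": 0, "ry": 0, "rz": 2, "grip": -1}, {"x": 0, "y": 0, "z": 0.0001, "rx": 0, "ry": 0, "rz": 1, "grip": -1}, {"x": 0, "y": 0, "z": 0.0001, "rx": 0, "ry": 0, "rz": 0.7, "grip": -1}, {"x": 0, "y": 0, "z": 0, "rx": 0, "ry": 0, "rz": 0.3, "grip": -1}]'

```text
t: 22.78
eef_pos: [449.4, 10.3, 83.4]
ee_rot: [[-0.914, 0.407, -0.0], [0.407, 0.914, 0.001], [0.0, 0.001, -1.0]]
contact_force: [0.3, 5.5, -5.0]
grip_width: 9.8
finger_force: 39.9
```

```bash
python3 r.py 5 557.6 -80.6 118 208.1
```

```text
t 23.02 pos [449.4  10.3  83.4] yaw 156.01 w 9.6 ff 40 tilt [-0.     0.001]
M [ 0.928 -0.085  0.267] +- 0.014 F [ 0.7  5.2 -4.5]
tool shift [-135.8  -39.1  -34.7] rz -52.1
```

Request:
apply_moves --moves '[{"x": 0, "y": 0, "z": 0, "rx": 0, "ry": 0, "rz": 0, "grip": -0.45}, {"x": 0, "y": 0, "z": 0, "rx": 0, "ry": 0, "rz": 0, "grip": -0.45}, {"x": 0, "y": 0, "z": -0.0345, "rx": 0, "ry": 0, "rz": 0, "grip": -0.45}, {"x": -0.0451, "y": -0.0129, "z": 0, "rx": 0, "ry": 0, "rz": 0, "grip": -0.45}, {"x": -0.0451, "y": -0.0129, "z": 0, "rx": 0, "ry": 0, "rz": 0, "grip": -0.45}, {"x": -0.0451, "y": -0.0129, "z": 0, "rx": 0, "ry": 0, "rz": 0, "grip": -0.45}, {"x": 0, "y": 0, "z": 0, "rx": 0, "ry": 0, "rz": -10.4, "grip": -0.45}, {"x": 0, "y": 0, "z": 0, "rx": 0, "ry": 0, "rz": -10.4, "grip": -0.45}, {"x": 0, "y": 0, "z": 0, "rx": 0, "ry": 0, "rz": -10.4, "grip": -0.45}, {"x": 0, "y": 0, "z": 0, "rx": 0, "ry": 0, "rz": -10.4, "grip": -0.45}, {"x": 0, "y": 0, "z": 0, "rx": 0, "ry": 0, "rz": -10.4, "grip": -0.45}, {"x": 0, "y": 0, "z": 0, "rx": 0, "ry": 0, "rz": 0, "grip": -0.45}]'

```text
t: 24.52
eef_pos: [557.6, -81.0, 118.0]
ee_rot: [[-0.884, -0.468, 0.0], [-0.468, 0.884, -0.001], [-0.0, -0.001, -1.0]]
contact_force: [0.2, -1.5, -0.4]
grip_width: 24.0
finger_force: 0.0
```

```bash
python3 r.py 1 557.6 -80.6 84.5 208.1
```

```text
t 24.57 pos [557.6 -80.9 118. ] yaw 207.80 w 24.4 ff 0 tilt [ 0. -0.]
M [ 0.04   0.054 -0.045] +- 0.0 F [0.4 0.6 0.7]
tool shift [-0.1  0.3 33.5] rz -0.3
```

Request:
apply_moves --moves '[{"x": 0, "y": 0.0003, "z": 0.0167, "rx": 0, "ry": 0, "rz": 0, "grip": -0.45}, {"x": 0, "y": 0, "z": 0.0168, "rx": 0, "ry": 0, "rz": 0, "grip": -0.45}, {"x": 0, "y": 0, "z": 0, "rx": 0, "ry": 0, "rz": 0, "grip": -1}, {"x": 0, "y": 0, "z": 0, "rx": 0, "ry": 0, "rz": 0, "grip": -1}, {"x": 0, "y": 0, "z": 0, "rx": 0, "ry": 0, "rz": 0, "grip": -1}, {"x": 0, "y": 0, "z": 0, "rx": 0, "ry": 0, "rz": 0, "grip": -1}, {"x": 0, "y": 0, "z": 0.0005, "rx": 0, "ry": 0, "rz": 5, "grip": -1}, {"x": 0, "y": 0, "z": 0.0005, "rx": 0, "ry": 0, "rz": 5, "grip": -1}, {"x": 0, "y": 0, "z": 0.0004, "rx": 0, "ry": 0, "rz": 4, "grip": -1}, {"x": 0, "y": 0, "z": 0.0002, "rx": 0, "ry": 0, "rz": 2, "grip": -1}, {"x": 0, "y": 0, "z": 0.0001, "rx": 0, "ry": 0, "rz": 1, "grip": -1}, {"x": 0, "y": 0, "z": 0.0001, "rx": 0, "ry": 0, "rz": 0.7, "grip": -1}, {"x": 0, "y": 0, "z": 0, "rx": 0, "ry": 0, "rz": 0.3, "grip": -1}]'

```text
t: 26.2
eef_pos: [556.9, -80.3, 82.0]
ee_rot: [[-0.985, -0.174, -0.001], [-0.174, 0.985, -0.0], [0.001, 0.0, -1.0]]
contact_force: [0.2, -2.9, -18.2]
grip_width: 10.0
finger_force: 39.9
```

```bash
python3 r.py 5 549.3 19.3 118 134.6
```

```text
t 26.45 pos [556.9 -80.3  82.1] yaw 190.04 w 9.5 ff 40 tilt [-0.001  0.   ]
M [-0.591 -0.259  0.401] +- 0.011 F [  1.4  -3.6 -19. ]
tool shift [ -9.9  99.4 -35.9] rz 55.4
```

Request:
apply_moves --moves '[{"x": 0, "y": 0, "z": 0, "rx": 0, "ry": 0, "rz": 0, "grip": -0.45}, {"x": 0, "y": 0, "z": 0, "rx": 0, "ry": 0, "rz": 0, "grip": -0.45}, {"x": 0, "y": 0, "z": -0.0353, "rx": 0, "ry": 0, "rz": 0, "grip": -0.45}, {"x": -0.0046, "y": 0.0499, "z": 0, "rx": 0, "ry": 0, "rz": 0, "grip": -0.45}, {"x": -0.0046, "y": 0.0499, "z": 0, "rx": 0, "ry": 0, "rz": 0, "grip": -0.45}, {"x": 0, "y": 0, "z": 0, "rx": 0, "ry": 0, "rz": 9.2, "grip": -0.45}, {"x": 0, "y": 0, "z": 0, "rx": 0, "ry": 0, "rz": 9.2, "grip": -0.45}, {"x": 0, "y": 0, "z": 0, "rx": 0, "ry": 0, "rz": 9.2, "grip": -0.45}, {"x": 0, "y": 0, "z": 0, "rx": 0, "ry": 0, "rz": 9.2, "grip": -0.45}, {"x": 0, "y": 0, "z": 0, "rx": 0, "ry": 0, "rz": 9.2, "grip": -0.45}, {"x": 0, "y": 0, "z": 0, "rx": 0, "ry": 0, "rz": 9.2, "grip": -0.45}, {"x": 0, "y": 0, "z": 0, "rx": 0, "ry": 0, "rz": 0, "grip": -0.45}, {"x": 0, "y": 0, "z": 0.017, "rx": 0, "ry": 0, "rz": 0, "grip": -0.45}, {"x": 0, "y": 0, "z": 0.0171, "rx": 0, "ry": 0, "rz": 0, "grip": -0.45}, {"x": 0, "y": 0, "z": 0, "rx": 0, "ry": 0, "rz": 0, "grip": -1}, {"x": 0, "y": 0, "z": 0, "rx": 0, "ry": 0, "rz": 0, "grip": -1}, {"x": 0, "y": 0, "z": 0, "rx": 0, "ry": 0, "rz": 0, "grip": -1}, {"x": 0, "y": 0, "z": 0, "rx": 0, "ry": 0, "rz": 0, "grip": -1}]'

```text
t: 28.7
eef_pos: [549.1, 19.4, 84.2]
ee_rot: [[-0.705, 0.709, 0.0], [0.709, 0.705, -0.0], [-0.001, 0.0, -1.0]]
contact_force: [-1.0, -0.8, 1.7]
grip_width: 9.9
finger_force: 40.0
```

```bash
python3 r.py 2
```

```text
t 28.80 pos [549.1  19.4  84.2] yaw 134.84 w 9.3 ff 40 tilt [ 0. -0.]
M [-0.282  0.34  -0.058] +- 0.022 F [-2.  -1.4  3.5]
```

Request:
apply_moves --moves '[{"x": 0, "y": 0, "z": 0.0005, "rx": 0, "ry": 0, "rz": 5, "grip": -1}, {"x": 0, "y": 0, "z": 0.0005, "rx": 0, "ry": 0, "rz": 5, "grip": -1}, {"x": 0, "y": 0, "z": 0.0004, "rx": 0, "ry": 0, "rz": 4, "grip": -1}, {"x": 0, "y": 0, "z": 0.0002, "rx": 0, "ry": 0, "rz": 2, "grip": -1}, {"x": 0, "y": 0, "z": 0.0001, "rx": 0, "ry": 0, "rz": 1, "grip": -1}, {"x": 0, "y": 0, "z": 0.0001, "rx": 0, "ry": 0, "rz": 0.7, "grip": -1}, {"x": 0, "y": 0, "z": 0, "rx": 0, "ry": 0, "rz": 0.3, "grip": -1}]'

```text
t: 29.68
eef_pos: [549.2, 19.4, 82.3]
ee_rot: [[-0.452, 0.892, 0.0], [0.892, 0.452, -0.0], [-0.001, 0.0, -1.0]]
contact_force: [-2.7, -1.3, 5.3]
grip_width: 10.0
finger_force: 40.0
```

```bash
python3 r.py 5 458 -89.2 118 158
```

```text
t 29.93 pos [549.2  19.4  82.3] yaw 116.87 w 9.8 ff 40 tilt [ 0. -0.]
M [-0.376  0.491  0.199] +- 0.009 F [-2.4 -1.8  5.7]
tool shift [ -55.7 -130.4  -35.7] rz -41.1
```

Request:
apply_moves --moves '[{"x": 0, "y": 0, "z": 0, "rx": 0, "ry": 0, "rz": 0, "grip": -0.45}, {"x": 0, "y": 0, "z": 0, "rx": 0, "ry": 0, "rz": 0, "grip": -0.45}, {"x": 0, "y": 0, "z": -0.0357, "rx": 0, "ry": 0, "rz": 0, "grip": -0.45}, {"x": -0.0186, "y": -0.0435, "z": 0, "rx": 0, "ry": 0, "rz": 0, "grip": -0.45}, {"x": -0.0186, "y": -0.0435, "z": 0, "rx": 0, "ry": 0, "rz": 0, "grip": -0.45}, {"x": -0.0186, "y": -0.0435, "z": 0, "rx": 0, "ry": 0, "rz": 0, "grip": -0.45}, {"x": 0, "y": 0, "z": 0, "rx": 0, "ry": 0, "rz": -10.3, "grip": -0.45}, {"x": 0, "y": 0, "z": 0, "rx": 0, "ry": 0, "rz": -10.3, "grip": -0.45}, {"x": 0, "y": 0, "z": 0, "rx": 0, "ry": 0, "rz": -10.3, "grip": -0.45}, {"x": 0, "y": 0, "z": 0, "rx": 0, "ry": 0, "rz": -10.3, "grip": -0.45}, {"x": 0, "y": 0, "z": 0, "rx": 0, "ry": 0, "rz": 0, "grip": -0.45}, {"x": 0, "y": 0, "z": 0.0166, "rx": 0, "ry": 0, "rz": 0, "grip": -0.45}, {"x": 0, "y": 0, "z": 0.0167, "rx": 0, "ry": 0, "rz": 0, "grip": -0.45}, {"x": 0, "y": 0, "z": 0, "rx": 0, "ry": 0, "rz": 0, "grip": -1}, {"x": 0, "y": 0, "z": 0, "rx": 0, "ry": 0, "rz": 0, "grip": -1}, {"x": 0, "y": 0, "z": 0, "rx": 0, "ry": 0, "rz": 0, "grip": -1}, {"x": 0, "y": 0, "z": 0, "rx": 0, "ry": 0, "rz": 0, "grip": -1}]'

```text
t: 32.05
eef_pos: [457.9, -89.0, 84.5]
ee_rot: [[-0.927, 0.375, 0.0], [0.375, 0.927, 0.0], [-0.0, 0.0, -1.0]]
contact_force: [0.8, 0.9, -2.8]
grip_width: 9.9
finger_force: 40.0
```

```bash
python3 r.py 1
```

```text
t 32.10 pos [457.9 -89.   84.5] yaw 158.01 w 9.7 ff 40 tilt [0. 0.]
M [ 0.285 -0.103  0.108] +- 0.0 F [ 0.4  0.9 -2.9]
```

Request:
apply_moves --moves '[{"x": 0, "y": 0, "z": 0.0005, "rx": 0, "ry": 0, "rz": 5, "grip": -1}, {"x": 0, "y": 0, "z": 0.0005, "rx": 0, "ry": 0, "rz": 5, "grip": -1}, {"x": 0, "y": 0, "z": 0.0004, "rx": 0, "ry": 0, "rz": 4, "grip": -1}, {"x": 0, "y": 0, "z": 0.0002, "rx": 0, "ry": 0, "rz": 2, "grip": -1}, {"x": 0, "y": 0, "z": 0.0001, "rx": 0, "ry": 0, "rz": 1, "grip": -1}, {"x": 0, "y": 0, "z": 0.0001, "rx": 0, "ry": 0, "rz": 0.7, "grip": -1}, {"x": 0, "y": 0, "z": 0, "rx": 0, "ry": 0, "rz": 0.3, "grip": -1}]'

```text
t: 32.98
eef_pos: [457.9, -89.0, 82.6]
ee_rot: [[-0.766, 0.643, 0.0], [0.643, 0.766, 0.0], [-0.0, 0.0, -1.0]]
contact_force: [0.5, 4.1, 0.6]
grip_width: 9.9
finger_force: 40.0
```

```bash
python3 r.py 5 449.5 10.6 118 156
```

```text
t 33.23 pos [457.9 -89.   82.6] yaw 140.03 w 9.5 ff 40 tilt [0. 0.]
M [ 0.834 -0.175  0.242] +- 0.011 F [0.7 4.3 0.5]
tool shift [ 70.4  70.9 -35.4] rz -16.0
```

Request:
apply_moves --moves '[{"x": 0, "y": 0, "z": 0, "rx": 0, "ry": 0, "rz": 0, "grip": -0.45}, {"x": 0, "y": 0, "z": 0, "rx": 0, "ry": 0, "rz": 0, "grip": -0.45}, {"x": 0, "y": 0, "z": -0.0354, "rx": 0, "ry": 0, "rz": 0, "grip": -0.45}, {"x": 0.0352, "y": 0.0354, "z": 0, "rx": 0, "ry": 0, "rz": 0, "grip": -0.45}, {"x": 0.0352, "y": 0.0354, "z": 0, "rx": 0, "ry": 0, "rz": 0, "grip": -0.45}, {"x": 0, "y": 0, "z": 0, "rx": 0, "ry": 0, "rz": -8, "grip": -0.45}, {"x": 0, "y": 0, "z": 0, "rx": 0, "ry": 0, "rz": -8, "grip": -0.45}, {"x": 0, "y": 0, "z": 0, "rx": 0, "ry": 0, "rz": 0, "grip": -0.45}, {"x": 0, "y": 0, "z": 0.0174, "rx": 0, "ry": 0, "rz": 0, "grip": -0.45}, {"x": 0, "y": 0, "z": 0.0174, "rx": 0, "ry": 0, "rz": 0, "grip": -0.45}, {"x": 0, "y": 0, "z": 0, "rx": 0, "ry": 0, "rz": 0, "grip": -1}, {"x": 0, "y": 0, "z": 0, "rx": 0, "ry": 0, "rz": 0, "grip": -1}, {"x": 0, "y": 0, "z": 0, "rx": 0, "ry": 0, "rz": 0, "grip": -1}, {"x": 0, "y": 0, "z": 0, "rx": 0, "ry": 0, "rz": 0, "grip": -1}, {"x": 0, "y": 0, "z": 0.0003, "rx": 0, "ry": 0, "rz": 3, "grip": -1}, {"x": 0, "y": 0, "z": 0.0002, "rx": 0, "ry": 0, "rz": 2, "grip": -1}, {"x": 0, "y": 0, "z": 0.0002, "rx": 0, "ry": 0, "rz": 1.5, "grip": -1}, {"x": 0, "y": 0, "z": 0.0001, "rx": 0, "ry": 0, "rz": 1, "grip": -1}, {"x": 0, "y": 0, "z": 0, "rx": 0, "ry": 0, "rz": 0.5, "grip": -1}]'

```text
t: 35.6
eef_pos: [449.4, 10.5, 82.4]
ee_rot: [[-0.848, 0.53, 0.0], [0.53, 0.848, 0.0], [-0.0, 0.0, -1.0]]
contact_force: [0.4, 3.2, -0.4]
grip_width: 9.7
finger_force: 40.0
```

```bash
python3 r.py 5
```

```text
t 35.85 pos [449.4  10.4  82.4] yaw 148.03 w 9.5 ff 40 tilt [0. 0.]
M [0.616 0.001 0.273] +- 0.008 F [0.3 3.6 0. ]
```

Request:
apply_moves --moves '[{"x": 0, "y": 0, "z": 0.0003, "rx": 0, "ry": 0, "rz": 2.5, "grip": -1}, {"x": 0, "y": 0, "z": 0.0002, "rx": 0, "ry": 0, "rz": 2, "grip": -1}, {"x": 0, "y": 0, "z": 0.0001, "rx": 0, "ry": 0, "rz": 1, "grip": -1}, {"x": 0, "y": 0, "z": 0, "rx": 0, "ry": 0, "rz": 0.5, "grip": -1}]'

```text
t: 36.35
eef_pos: [449.4, 10.4, 81.8]
ee_rot: [[-0.788, 0.616, 0.0], [0.616, 0.788, 0.0], [-0.0, 0.0, -1.0]]
contact_force: [-0.0, 4.3, 1.2]
grip_width: 9.9
finger_force: 40.0
```

```bash
python3 r.py 5 557.3 -80.4 118 190.1
```

```text
t 36.60 pos [449.4  10.4  81.7] yaw 142.04 w 9.6 ff 40 tilt [0. 0.]
M [0.82  0.032 0.253] +- 0.015 F [0.2 4.5 2.5]
tool shift [-140.9   -5.2  -36.2] rz -48.1
```

Request:
apply_moves --moves '[{"x": 0, "y": 0, "z": 0, "rx": 0, "ry": 0, "rz": 0, "grip": -0.45}, {"x": 0, "y": 0, "z": 0, "rx": 0, "ry": 0, "rz": 0, "grip": -0.45}, {"x": 0, "y": 0, "z": -0.0362, "rx": 0, "ry": 0, "rz": 0, "grip": -0.45}, {"x": -0.047, "y": -0.0017, "z": 0, "rx": 0, "ry": 0, "rz": 0, "grip": -0.45}, {"x": -0.047, "y": -0.0017, "z": 0, "rx": 0, "ry": 0, "rz": 0, "grip": -0.45}, {"x": -0.047, "y": -0.0017, "z": 0, "rx": 0, "ry": 0, "rz": 0, "grip": -0.45}, {"x": 0, "y": 0, "z": 0, "rx": 0, "ry": 0, "rz": -9.6, "grip": -0.45}, {"x": 0, "y": 0, "z": 0, "rx": 0, "ry": 0, "rz": -9.6, "grip": -0.45}, {"x": 0, "y": 0, "z": 0, "rx": 0, "ry": 0, "rz": -9.6, "grip": -0.45}, {"x": 0, "y": 0, "z": 0, "rx": 0, "ry": 0, "rz": -9.6, "grip": -0.45}, {"x": 0, "y": 0, "z": 0, "rx": 0, "ry": 0, "rz": -9.6, "grip": -0.45}, {"x": 0, "y": 0, "z": 0, "rx": 0, "ry": 0, "rz": 0, "grip": -0.45}, {"x": 0, "y": 0, "z": 0.0182, "rx": 0, "ry": 0, "rz": 0, "grip": -0.45}, {"x": 0, "y": 0, "z": 0.0182, "rx": 0, "ry": 0, "rz": 0, "grip": -0.45}, {"x": 0, "y": 0, "z": 0, "rx": 0, "ry": 0, "rz": 0, "grip": -1}, {"x": 0, "y": 0, "z": 0, "rx": 0, "ry": 0, "rz": 0, "grip": -1}, {"x": 0, "y": 0, "z": 0, "rx": 0, "ry": 0, "rz": 0, "grip": -1}, {"x": 0, "y": 0, "z": 0, "rx": 0, "ry": 0, "rz": 0, "grip": -1}]'

```text
t: 38.85
eef_pos: [557.2, -80.5, 81.6]
ee_rot: [[-0.985, -0.174, -0.0], [-0.174, 0.985, -0.0], [0.0, -0.0, -1.0]]
contact_force: [-0.0, 0.1, -4.5]
grip_width: 9.5
finger_force: 39.9
```

```bash
python3 r.py 1
```

```text
t 38.90 pos [557.2 -80.4  81.6] yaw 190.03 w 9.6 ff 40 tilt [-0. -0.]
M [0.028 0.073 0.239] +- 0.0 F [-0.7  0.5 -4.1]
```

Request:
apply_moves --moves '[{"x": 0, "y": 0, "z": 0.0003, "rx": 0, "ry": 0, "rz": 2.5, "grip": -1}, {"x": 0, "y": 0, "z": 0.0003, "rx": 0, "ry": 0, "rz": 2, "grip": -1}, {"x": 0, "y": 0, "z": 0.0001, "rx": 0, "ry": 0, "rz": 1, "grip": -1}, {"x": 0, "y": 0, "z": 0, "rx": 0, "ry": 0, "rz": 0.5, "grip": -1}]'

```text
t: 39.4
eef_pos: [557.2, -80.4, 80.9]
ee_rot: [[-0.998, -0.07, -0.0], [-0.07, 0.998, -0.0], [0.0, -0.0, -1.0]]
contact_force: [-1.5, 0.5, -0.3]
grip_width: 9.7
finger_force: 39.9
```

```bash
python3 r.py 5
```

```text
t 39.65 pos [557.3 -80.4  80.9] yaw 184.04 w 9.6 ff 40 tilt [-0. -0.]
M [0.145 0.289 0.293] +- 0.009 F [-1.9  0.7  0.3]
```

Request:
apply_moves --moves '[{"x": 0, "y": 0, "z": 0.0002, "rx": 0, "ry": 0, "rz": 2, "grip": -1}, {"x": 0, "y": 0, "z": 0.0001, "rx": 0, "ry": 0, "rz": 1.5, "grip": -1}, {"x": 0, "y": 0, "z": 0.0001, "rx": 0, "ry": 0, "rz": 0.5, "grip": -1}]'

```text
t: 40.02
eef_pos: [557.3, -80.4, 80.5]
ee_rot: [[-1.0, 0.0, -0.0], [0.0, 1.0, -0.0], [0.0, -0.0, -1.0]]
contact_force: [-2.3, 1.1, 3.6]
grip_width: 9.7
finger_force: 39.9
```

```bash
python3 r.py 5 549.2 19.5 118 116.9
```

```text
t 40.27 pos [557.3 -80.4  80.5] yaw 180.03 w 10.0 ff 40 tilt [ 0. -0.]
M [0.277 0.484 0.294] +- 0.008 F [-2.3  1.1  3.7]
tool shift [  8.1  99.9 -37.5] rz 63.1
```

Request:
apply_moves --moves '[{"x": 0, "y": 0, "z": 0, "rx": 0, "ry": 0, "rz": 0, "grip": -0.45}, {"x": 0, "y": 0, "z": 0, "rx": 0, "ry": 0, "rz": 0, "grip": -0.45}, {"x": 0, "y": 0, "z": -0.0375, "rx": 0, "ry": 0, "rz": 0, "grip": -0.45}, {"x": 0.004, "y": 0.0499, "z": 0, "rx": 0, "ry": 0, "rz": 0, "grip": -0.45}, {"x": 0.004, "y": 0.0499, "z": 0, "rx": 0, "ry": 0, "rz": 0, "grip": -0.45}, {"x": 0, "y": 0, "z": 0, "rx": 0, "ry": 0, "rz": 10.5, "grip": -0.45}, {"x": 0, "y": 0, "z": 0, "rx": 0, "ry": 0, "rz": 10.5, "grip": -0.45}, {"x": 0, "y": 0, "z": 0, "rx": 0, "ry": 0, "rz": 10.5, "grip": -0.45}, {"x": 0, "y": 0, "z": 0, "rx": 0, "ry": 0, "rz": 10.5, "grip": -0.45}, {"x": 0, "y": 0, "z": 0, "rx": 0, "ry": 0, "rz": 10.5, "grip": -0.45}, {"x": 0, "y": 0, "z": 0, "rx": 0, "ry": 0, "rz": 10.5, "grip": -0.45}, {"x": 0, "y": 0, "z": 0, "rx": 0, "ry": 0, "rz": 0, "grip": -0.45}, {"x": 0, "y": 0, "z": 0.0178, "rx": 0, "ry": 0, "rz": 0, "grip": -0.45}, {"x": 0, "y": 0, "z": 0.0178, "rx": 0, "ry": 0, "rz": 0, "grip": -0.45}, {"x": 0, "y": 0, "z": 0, "rx": 0, "ry": 0, "rz": 0, "grip": -1}, {"x": 0, "y": 0, "z": 0, "rx": 0, "ry": 0, "rz": 0, "grip": -1}, {"x": 0, "y": 0, "z": 0, "rx": 0, "ry": 0, "rz": 0, "grip": -1}, {"x": 0, "y": 0, "z": 0, "rx": 0, "ry": 0, "rz": 0, "grip": -1}, {"x": 0, "y": 0, "z": 0.0005, "rx": 0, "ry": 0, "rz": 4.5, "grip": -1}, {"x": 0, "y": 0, "z": 0.0004, "rx": 0, "ry": 0, "rz": 3.5, "grip": -1}]'

```text
t: 42.78
eef_pos: [549.2, 19.2, 81.6]
ee_rot: [[-0.325, 0.946, -0.0], [0.946, 0.325, -0.0], [-0.0, -0.0, -1.0]]
contact_force: [-1.0, -1.3, -2.0]
grip_width: 9.8
finger_force: 40.0
```

Request:
apply_moves --moves '[{"x": 0, "y": 0, "z": 0.0002, "rx": 0, "ry": 0, "rz": 2, "grip": -1}, {"x": 0, "y": 0, "z": 0.0001, "rx": 0, "ry": 0, "rz": 1.5, "grip": -1}, {"x": 0, "y": 0, "z": 0.0001, "rx": 0, "ry": 0, "rz": 0.5, "grip": -1}]'

```text
t: 43.15
eef_pos: [549.2, 19.2, 81.2]
ee_rot: [[-0.259, 0.966, -0.0], [0.966, 0.259, -0.0], [-0.0, -0.0, -1.0]]
contact_force: [-2.0, -2.0, 1.8]
grip_width: 9.4
finger_force: 40.0
```

```bash
python3 r.py 5 457.9 -88.9 118 140
```

```text
t 43.40 pos [549.2  19.2  81.1] yaw 105.04 w 9.8 ff 40 tilt [-0. -0.]
M [-0.397  0.443  0.198] +- 0.02 F [-2.5 -1.6  2.2]
tool shift [ -80.8 -116.2  -36.8] rz -35.0
```

Request:
apply_moves --moves '[{"x": 0, "y": 0, "z": 0.0002, "rx": 0, "ry": 0, "rz": 2.5, "grip": -1}, {"x": 0, "y": 0, "z": 0.0002, "rx": 0, "ry": 0, "rz": 2, "grip": -1}, {"x": 0, "y": 0, "z": 0.0001, "rx": 0, "ry": 0, "rz": 0.5, "grip": -1}]'

```text
t: 43.78
eef_pos: [549.2, 19.3, 80.7]
ee_rot: [[-0.174, 0.985, -0.0], [0.985, 0.174, -0.0], [-0.0, -0.0, -1.0]]
contact_force: [-3.5, -3.1, 5.2]
grip_width: 9.6
finger_force: 40.0
```

```bash
python3 r.py 5 457.9 -88.9 118 140
```

```text
t 44.02 pos [549.2  19.3  80.7] yaw 100.05 w 10.2 ff 40 tilt [-0. -0.]
M [-0.495  0.65   0.216] +- 0.009 F [-3.3 -2.3  4.9]
tool shift [ -90.6 -108.8  -37.3] rz -39.9
```

Request:
apply_moves --moves '[{"x": 0, "y": 0, "z": 0, "rx": 0, "ry": 0, "rz": 0, "grip": -0.45}, {"x": 0, "y": 0, "z": 0, "rx": 0, "ry": 0, "rz": 0, "grip": -0.45}, {"x": 0, "y": 0, "z": -0.0373, "rx": 0, "ry": 0, "rz": 0, "grip": -0.45}, {"x": -0.0302, "y": -0.0363, "z": 0, "rx": 0, "ry": 0, "rz": 0, "grip": -0.45}, {"x": -0.0302, "y": -0.0363, "z": 0, "rx": 0, "ry": 0, "rz": 0, "grip": -0.45}, {"x": -0.0302, "y": -0.0363, "z": 0, "rx": 0, "ry": 0, "rz": 0, "grip": -0.45}, {"x": 0, "y": 0, "z": 0, "rx": 0, "ry": 0, "rz": -10, "grip": -0.45}, {"x": 0, "y": 0, "z": 0, "rx": 0, "ry": 0, "rz": -10, "grip": -0.45}, {"x": 0, "y": 0, "z": 0, "rx": 0, "ry": 0, "rz": -10, "grip": -0.45}, {"x": 0, "y": 0, "z": 0, "rx": 0, "ry": 0, "rz": -10, "grip": -0.45}, {"x": 0, "y": 0, "z": 0, "rx": 0, "ry": 0, "rz": 0, "grip": -0.45}, {"x": 0, "y": 0, "z": 0.0177, "rx": 0, "ry": 0, "rz": 0, "grip": -0.45}, {"x": 0, "y": 0, "z": 0.0178, "rx": 0, "ry": 0, "rz": 0, "grip": -0.45}, {"x": 0, "y": 0, "z": 0, "rx": 0, "ry": 0, "rz": 0, "grip": -1}, {"x": 0, "y": 0, "z": 0, "rx": 0, "ry": 0, "rz": 0, "grip": -1}, {"x": 0, "y": 0, "z": 0, "rx": 0, "ry": 0, "rz": 0, "grip": -1}, {"x": 0, "y": 0, "z": 0, "rx": 0, "ry": 0, "rz": 0, "grip": -1}, {"x": 0, "y": 0, "z": 0.0004, "rx": 0, "ry": 0, "rz": 4, "grip": -1}, {"x": 0, "y": 0, "z": 0.0003, "rx": 0, "ry": 0, "rz": 3, "grip": -1}, {"x": 0, "y": 0, "z": 0.0002, "rx": 0, "ry": 0, "rz": 2, "grip": -1}]'

```text
t: 46.52
eef_pos: [458.0, -88.8, 81.6]
ee_rot: [[-0.655, 0.755, 0.0], [0.755, 0.655, -0.0], [-0.0, 0.0, -1.0]]
contact_force: [0.1, 0.6, -1.0]
grip_width: 10.0
finger_force: 40.0
```

Request:
apply_moves --moves '[{"x": 0, "y": 0, "z": 0.0001, "rx": 0, "ry": 0, "rz": 1.5, "grip": -1}, {"x": 0, "y": 0, "z": 0, "rx": 0, "ry": 0, "rz": 0.5, "grip": -1}]'

```text
t: 46.78
eef_pos: [458.0, -88.8, 81.5]
ee_rot: [[-0.629, 0.777, 0.0], [0.777, 0.629, -0.0], [-0.0, 0.0, -1.0]]
contact_force: [-0.4, 0.9, -0.6]
grip_width: 9.8
finger_force: 40.0
```

```bash
python3 r.py 4 449.5 10.6 118 142
```

```text
t 46.98 pos [458.  -88.8  81.4] yaw 129.04 w 9.7 ff 40 tilt [ 0. -0.]
M [ 0.219 -0.007  0.278] +- 0.018 F [-0.2  1.3  0.3]
tool shift [ 82.6  56.  -36.6] rz -13.0
```

Request:
apply_moves --moves '[{"x": 0, "y": 0, "z": 0.0003, "rx": 0, "ry": 0, "rz": 2.5, "grip": -1}, {"x": 0, "y": 0, "z": 0.0002, "rx": 0, "ry": 0, "rz": 2, "grip": -1}, {"x": 0, "y": 0, "z": 0.0001, "rx": 0, "ry": 0, "rz": 0.5, "grip": -1}]'

```text
t: 47.35
eef_pos: [458.0, -88.8, 80.9]
ee_rot: [[-0.559, 0.829, 0.0], [0.829, 0.559, -0.0], [-0.0, 0.0, -1.0]]
contact_force: [-0.0, 2.1, 4.7]
grip_width: 9.7
finger_force: 40.0
```

```bash
python3 r.py 6 449.5 10.6 118 142
```

```text
t 47.65 pos [458.  -88.8  80.9] yaw 124.05 w 9.7 ff 40 tilt [ 0. -0.]
M [0.347 0.128 0.27 ] +- 0.019 F [-0.5  2.3  5.2]
tool shift [ 87.1  48.6 -37.1] rz -17.9
```

Request:
apply_moves --moves '[{"x": 0, "y": 0, "z": 0, "rx": 0, "ry": 0, "rz": 0, "grip": -0.55}, {"x": 0, "y": 0, "z": 0, "rx": 0, "ry": 0, "rz": 0, "grip": -0.55}, {"x": 0, "y": 0, "z": -0.0371, "rx": 0, "ry": 0, "rz": 0, "grip": -0.55}, {"x": 0.0435, "y": 0.0243, "z": 0, "rx": 0, "ry": 0, "rz": 0, "grip": -0.55}, {"x": 0.0435, "y": 0.0243, "z": 0, "rx": 0, "ry": 0, "rz": 0, "grip": -0.55}, {"x": 0, "y": 0, "z": 0, "rx": 0, "ry": 0, "rz": -9, "grip": -0.55}, {"x": 0, "y": 0, "z": 0, "rx": 0, "ry": 0, "rz": -9, "grip": -0.55}, {"x": 0, "y": 0, "z": 0, "rx": 0, "ry": 0, "rz": 0, "grip": -0.55}, {"x": 0, "y": 0, "z": 0.0182, "rx": 0, "ry": 0, "rz": 0, "grip": -0.55}, {"x": 0, "y": 0, "z": 0.0182, "rx": 0, "ry": 0, "rz": 0, "grip": -0.55}, {"x": 0, "y": 0, "z": 0, "rx": 0, "ry": 0, "rz": 0, "grip": -1}, {"x": 0, "y": 0, "z": 0, "rx": 0, "ry": 0, "rz": 0, "grip": -1}, {"x": 0, "y": 0, "z": 0, "rx": 0, "ry": 0, "rz": 0, "grip": -1}, {"x": 0, "y": 0, "z": 0, "rx": 0, "ry": 0, "rz": 0, "grip": -1}, {"x": 0, "y": 0, "z": 0.0003, "rx": 0, "ry": 0, "rz": 2.5, "grip": -1}, {"x": 0, "y": 0, "z": 0.0002, "rx": 0, "ry": 0, "rz": 2, "grip": -1}, {"x": 0, "y": 0, "z": 0.0001, "rx": 0, "ry": 0, "rz": 0.5, "grip": -1}]'

```text
t: 49.78
eef_pos: [448.9, 10.8, 80.6]
ee_rot: [[-0.731, 0.682, -0.001], [0.682, 0.731, 0.0], [0.001, -0.0, -1.0]]
contact_force: [1.0, 4.7, -12.1]
grip_width: 9.7
finger_force: 39.9
```

```bash
python3 r.py 5 557.4 -80.4 118 180
```

```text
t 50.02 pos [448.9  10.8  80.7] yaw 137.04 w 9.6 ff 40 tilt [-0.001  0.   ]
M [ 0.849 -0.074  0.336] +- 0.01 F [  0.6   5.  -13.9]
tool shift [-141.5    7.2  -37.5] rz -43.0
```

Request:
apply_moves --moves '[{"x": 0, "y": 0, "z": 0.0006, "rx": 0, "ry": 0, "rz": 2, "grip": -1}, {"x": 0, "y": 0, "z": 0.0004, "rx": 0, "ry": 0, "rz": 1.5, "grip": -1}, {"x": 0, "y": 0, "z": 0.0001, "rx": 0, "ry": 0, "rz": 0.5, "grip": -1}]'

```text
t: 50.4
eef_pos: [449.0, 10.8, 80.2]
ee_rot: [[-0.682, 0.731, -0.0], [0.731, 0.682, 0.0], [0.001, -0.0, -1.0]]
contact_force: [-1.0, 6.2, -4.2]
grip_width: 9.9
finger_force: 40.0
```

```bash
python3 r.py 5 557.4 -80.4 118 180
```

```text
t 50.65 pos [449.   10.8  80.2] yaw 133.04 w 9.6 ff 40 tilt [-0.  0.]
M [0.937 0.301 0.293] +- 0.011 F [-1.5  5.6 -5.3]
tool shift [-140.6   17.   -37.9] rz -47.0
```

Request:
apply_moves --moves '[{"x": 0, "y": 0, "z": 0.0004, "rx": 0, "ry": 0, "rz": 2, "grip": -1}, {"x": 0, "y": 0, "z": 0.0003, "rx": 0, "ry": 0, "rz": 1.5, "grip": -1}, {"x": 0, "y": 0, "z": 0.0001, "rx": 0, "ry": 0, "rz": 0.5, "grip": -1}]'

```text
t: 51.02
eef_pos: [449.1, 10.8, 79.8]
ee_rot: [[-0.63, 0.777, -0.0], [0.777, 0.63, 0.0], [0.0, -0.0, -1.0]]
contact_force: [-2.6, 5.7, -0.1]
grip_width: 10.2
finger_force: 40.0
```

```bash
python3 r.py 5 557.4 -80.4 118 180
```

```text
t 51.27 pos [449.1  10.8  79.8] yaw 129.05 w 9.6 ff 40 tilt [-0.  0.]
M [1.024 0.555 0.331] +- 0.009 F [-2.1  5.6  0.3]
tool shift [-139.1   26.7  -38.3] rz -51.0
```

Request:
apply_moves --moves '[{"x": 0, "y": 0, "z": 0, "rx": 0, "ry": 0, "rz": 0, "grip": -0.55}, {"x": 0, "y": 0, "z": 0, "rx": 0, "ry": 0, "rz": 0, "grip": -0.55}, {"x": 0, "y": 0, "z": -0.0383, "rx": 0, "ry": 0, "rz": 0, "grip": -0.55}, {"x": -0.0464, "y": 0.0089, "z": 0, "rx": 0, "ry": 0, "rz": 0, "grip": -0.55}, {"x": -0.0464, "y": 0.0089, "z": 0, "rx": 0, "ry": 0, "rz": 0, "grip": -0.55}, {"x": -0.0464, "y": 0.0089, "z": 0, "rx": 0, "ry": 0, "rz": 0, "grip": -0.55}, {"x": 0, "y": 0, "z": 0, "rx": 0, "ry": 0, "rz": -10.2, "grip": -0.55}, {"x": 0, "y": 0, "z": 0, "rx": 0, "ry": 0, "rz": -10.2, "grip": -0.55}, {"x": 0, "y": 0, "z": 0, "rx": 0, "ry": 0, "rz": -10.2, "grip": -0.55}, {"x": 0, "y": 0, "z": 0, "rx": 0, "ry": 0, "rz": -10.2, "grip": -0.55}, {"x": 0, "y": 0, "z": 0, "rx": 0, "ry": 0, "rz": -10.2, "grip": -0.55}, {"x": 0, "y": 0, "z": 0, "rx": 0, "ry": 0, "rz": 0, "grip": -0.55}, {"x": 0, "y": 0, "z": 0.0188, "rx": 0, "ry": 0, "rz": 0, "grip": -0.55}, {"x": 0, "y": 0, "z": 0.0188, "rx": 0, "ry": 0, "rz": 0, "grip": -0.55}, {"x": 0, "y": 0, "z": 0, "rx": 0, "ry": 0, "rz": 0, "grip": -1}, {"x": 0, "y": 0, "z": 0, "rx": 0, "ry": 0, "rz": 0, "grip": -1}, {"x": 0, "y": 0, "z": 0, "rx": 0, "ry": 0, "rz": 0, "grip": -1}, {"x": 0, "y": 0, "z": 0.0002, "rx": 0, "ry": 0, "rz": 1.5, "grip": -1}, {"x": 0, "y": 0, "z": 0.0002, "rx": 0, "ry": 0, "rz": 1.5, "grip": -1}, {"x": 0, "y": 0, "z": 0, "rx": 0, "ry": 0, "rz": 0.5, "grip": -1}]'

```text
t: 53.78
eef_pos: [557.2, -80.4, 79.0]
ee_rot: [[-0.998, 0.062, -0.001], [0.062, 0.998, 0.001], [0.001, 0.0, -1.0]]
contact_force: [-1.4, 3.6, -8.4]
grip_width: 9.6
finger_force: 40.0
```

```bash
python3 r.py 4 549.2 19.5 118 100
```

```text
t 53.98 pos [557.2 -80.5  79. ] yaw 176.53 w 9.7 ff 40 tilt [-0.001  0.001]
M [0.782 0.318 0.358] +- 0.019 F [-1.9  4.5 -8.4]
tool shift [ 14.1  99.3 -38.9] rz 76.5
```

Request:
apply_moves --moves '[{"x": 0, "y": 0, "z": 0.0005, "rx": 0, "ry": 0, "rz": 2, "grip": -1}, {"x": 0, "y": 0, "z": 0.0003, "rx": 0, "ry": 0, "rz": 1.5, "grip": -1}, {"x": 0, "y": 0, "z": 0.0001, "rx": 0, "ry": 0, "rz": 0.5, "grip": -1}]'

```text
t: 54.35
eef_pos: [557.3, -80.4, 78.7]
ee_rot: [[-0.991, 0.131, -0.001], [0.131, 0.991, 0.0], [0.001, 0.0, -1.0]]
contact_force: [-3.4, 5.2, -3.3]
grip_width: 9.8
finger_force: 40.0
```

```bash
python3 r.py 4 549.2 19.5 118 100
```

```text
t 54.55 pos [557.2 -80.4  78.7] yaw 172.50 w 9.6 ff 40 tilt [-0.001  0.001]
M [0.943 0.638 0.404] +- 0.003 F [-3.6  5.2 -3.2]
tool shift [ 21.   98.  -39.3] rz 72.5
```

Request:
apply_moves --moves '[{"x": 0, "y": 0, "z": 0, "rx": 0, "ry": 0, "rz": 0, "grip": -0.55}, {"x": 0, "y": 0, "z": 0, "rx": 0, "ry": 0, "rz": 0, "grip": -0.55}, {"x": 0, "y": 0, "z": -0.0392, "rx": 0, "ry": 0, "rz": 0, "grip": -0.55}, {"x": 0.0105, "y": 0.049, "z": 0, "rx": 0, "ry": 0, "rz": 0, "grip": -0.55}, {"x": 0.0105, "y": 0.049, "z": 0, "rx": 0, "ry": 0, "rz": 0, "grip": -0.55}, {"x": 0, "y": 0, "z": 0, "rx": 0, "ry": 0, "rz": 10.35, "grip": -0.55}, {"x": 0, "y": 0, "z": 0, "rx": 0, "ry": 0, "rz": 10.35, "grip": -0.55}, {"x": 0, "y": 0, "z": 0, "rx": 0, "ry": 0, "rz": 10.35, "grip": -0.55}, {"x": 0, "y": 0, "z": 0, "rx": 0, "ry": 0, "rz": 10.35, "grip": -0.55}, {"x": 0, "y": 0, "z": 0, "rx": 0, "ry": 0, "rz": 10.35, "grip": -0.55}, {"x": 0, "y": 0, "z": 0, "rx": 0, "ry": 0, "rz": 10.35, "grip": -0.55}, {"x": 0, "y": 0, "z": 0, "rx": 0, "ry": 0, "rz": 10.35, "grip": -0.55}, {"x": 0, "y": 0, "z": 0, "rx": 0, "ry": 0, "rz": 0, "grip": -0.55}, {"x": 0, "y": 0, "z": 0.0187, "rx": 0, "ry": 0, "rz": 0, "grip": -0.55}, {"x": 0, "y": 0, "z": 0.0187, "rx": 0, "ry": 0, "rz": 0, "grip": -0.55}, {"x": 0, "y": 0, "z": 0, "rx": 0, "ry": 0, "rz": 0, "grip": -1}, {"x": 0, "y": 0, "z": 0, "rx": 0, "ry": 0, "rz": 0, "grip": -1}, {"x": 0, "y": 0, "z": 0, "rx": 0, "ry": 0, "rz": 0, "grip": -1}, {"x": 0, "y": 0, "z": 0.0003, "rx": 0, "ry": 0, "rz": 3, "grip": -1}, {"x": 0, "y": 0, "z": 0.0001, "rx": 0, "ry": 0, "rz": 1, "grip": -1}]'

```text
t: 57.05
eef_pos: [549.2, 18.8, 79.7]
ee_rot: [[-0.106, 0.994, -0.001], [0.994, 0.106, -0.001], [-0.0, -0.001, -1.0]]
contact_force: [-1.6, -2.6, -5.4]
grip_width: 10.0
finger_force: 40.0
```

```bash
python3 r.py 3 457.9 -88.9 118 124
```

```text
t 57.20 pos [549.2  18.9  79.7] yaw 96.14 w 9.8 ff 40 tilt [-0.001 -0.   ]
M [-0.389  0.39   0.282] +- 0.024 F [-1.9 -2.1 -5.8]
tool shift [ -97.4 -102.4  -38.2] rz -27.9
```

Request:
apply_moves --moves '[{"x": 0, "y": 0, "z": 0.0005, "rx": 0, "ry": 0, "rz": 3, "grip": -1}, {"x": 0, "y": 0, "z": 0.0003, "rx": 0, "ry": 0, "rz": 1.5, "grip": -1}, {"x": 0, "y": 0, "z": 0.0001, "rx": 0, "ry": 0, "rz": 0.5, "grip": -1}]'

```text
t: 57.58
eef_pos: [549.2, 18.9, 79.2]
ee_rot: [[-0.019, 1.0, -0.001], [1.0, 0.019, -0.0], [-0.0, -0.001, -1.0]]
contact_force: [-5.4, -2.9, 1.7]
grip_width: 9.2
finger_force: 40.0
```

```bash
python3 r.py 3 457.9 -88.9 118 124
```

```text
t 57.73 pos [549.2  18.9  79.2] yaw 91.13 w 9.7 ff 40 tilt [-0.001 -0.   ]
M [-0.539  0.886  0.311] +- 0.014 F [-4.3 -2.7  1.2]
tool shift [-106.   -93.5  -38.7] rz -32.9
```

Request:
apply_moves --moves '[{"x": 0, "y": 0, "z": 0.0002, "rx": 0, "ry": 0, "rz": 1.5, "grip": -1}, {"x": 0, "y": 0, "z": 0.0001, "rx": 0, "ry": 0, "rz": 1, "grip": -1}, {"x": 0, "y": 0, "z": 0, "rx": 0, "ry": 0, "rz": 0, "grip": -0.55}, {"x": 0, "y": 0, "z": 0, "rx": 0, "ry": 0, "rz": 0, "grip": -0.55}, {"x": 0, "y": 0, "z": -0.039, "rx": 0, "ry": 0, "rz": 0, "grip": -0.55}, {"x": -0.0367, "y": -0.0296, "z": 0, "rx": 0, "ry": 0, "rz": 0, "grip": -0.55}, {"x": -0.0367, "y": -0.0296, "z": 0, "rx": 0, "ry": 0, "rz": 0, "grip": -0.55}, {"x": -0.0367, "y": -0.0296, "z": 0, "rx": 0, "ry": 0, "rz": 0, "grip": -0.55}, {"x": 0, "y": 0, "z": 0, "rx": 0, "ry": 0, "rz": -8.85, "grip": -0.55}, {"x": 0, "y": 0, "z": 0, "rx": 0, "ry": 0, "rz": -8.85, "grip": -0.55}, {"x": 0, "y": 0, "z": 0, "rx": 0, "ry": 0, "rz": -8.85, "grip": -0.55}, {"x": 0, "y": 0, "z": 0, "rx": 0, "ry": 0, "rz": -8.85, "grip": -0.55}, {"x": 0, "y": 0, "z": 0, "rx": 0, "ry": 0, "rz": 0, "grip": -0.55}, {"x": 0, "y": 0, "z": 0.0187, "rx": 0, "ry": 0, "rz": 0, "grip": -0.55}, {"x": 0, "y": 0, "z": 0.0187, "rx": 0, "ry": 0, "rz": 0, "grip": -0.55}, {"x": 0, "y": 0, "z": 0, "rx": 0, "ry": 0, "rz": 0, "grip": -1}, {"x": 0, "y": 0, "z": 0, "rx": 0, "ry": 0, "rz": 0, "grip": -1}, {"x": 0, "y": 0, "z": 0, "rx": 0, "ry": 0, "rz": 0, "grip": -1}, {"x": 0, "y": 0, "z": 0.0003, "rx": 0, "ry": 0, "rz": 1.5, "grip": -1}, {"x": 0, "y": 0, "z": 0.0001, "rx": 0, "ry": 0, "rz": 0.7, "grip": -1}]'

```text
t: 60.22
eef_pos: [457.9, -88.6, 79.8]
ee_rot: [[-0.526, 0.851, -0.0], [0.851, 0.526, 0.0], [0.0, -0.0, -1.0]]
contact_force: [-2.4, 0.5, -6.3]
grip_width: 10.0
finger_force: 40.0
```

```bash
python3 r.py 4 449.2 10.8 118 129
```

```text
t 60.42 pos [457.9 -88.7  79.7] yaw 121.78 w 9.7 ff 40 tilt [-0.  0.]
M [0.131 0.155 0.345] +- 0.015 F [-0.6  1.1 -6.2]
tool shift [ 89.2  44.9 -38.2] rz -7.2
```

Request:
apply_moves --moves '[{"x": 0, "y": 0, "z": 0.0005, "rx": 0, "ry": 0, "rz": 2, "grip": -1}, {"x": 0, "y": 0, "z": 0.0003, "rx": 0, "ry": 0, "rz": 1, "grip": -1}, {"x": 0, "y": 0, "z": 0, "rx": 0, "ry": 0, "rz": 0.5, "grip": -1}]'

```text
t: 60.8
eef_pos: [458.0, -88.7, 79.3]
ee_rot: [[-0.473, 0.881, -0.0], [0.881, 0.473, 0.0], [0.0, -0.0, -1.0]]
contact_force: [-3.8, 1.4, 5.9]
grip_width: 9.8
finger_force: 40.0
```

```bash
python3 r.py 4 449.2 10.8 118 129
```

```text
t 61.00 pos [458.  -88.7  79.3] yaw 118.26 w 9.8 ff 40 tilt [-0.  0.]
M [0.409 0.761 0.341] +- 0.02 F [-4.3  2.6  6.3]
tool shift [ 91.8  39.3 -38.7] rz -10.7
```

Request:
apply_moves --moves '[{"x": 0, "y": 0, "z": 0, "rx": 0, "ry": 0, "rz": 0, "grip": -0.55}, {"x": 0, "y": 0, "z": 0, "rx": 0, "ry": 0, "rz": 0, "grip": -0.55}, {"x": 0, "y": 0, "z": -0.0387, "rx": 0, "ry": 0, "rz": 0, "grip": -0.55}, {"x": 0.0459, "y": 0.0197, "z": 0, "rx": 0, "ry": 0, "rz": 0, "grip": -0.55}, {"x": 0.0459, "y": 0.0197, "z": 0, "rx": 0, "ry": 0, "rz": 0, "grip": -0.55}, {"x": 0, "y": 0, "z": 0, "rx": 0, "ry": 0, "rz": -5.35, "grip": -0.55}, {"x": 0, "y": 0, "z": 0, "rx": 0, "ry": 0, "rz": -5.35, "grip": -0.55}, {"x": 0, "y": 0, "z": 0, "rx": 0, "ry": 0, "rz": 0, "grip": -0.55}, {"x": 0, "y": 0, "z": 0.0191, "rx": 0, "ry": 0, "rz": 0, "grip": -0.55}, {"x": 0, "y": 0, "z": 0.0191, "rx": 0, "ry": 0, "rz": 0, "grip": -0.55}, {"x": 0, "y": 0, "z": 0, "rx": 0, "ry": 0, "rz": 0, "grip": -1}, {"x": 0, "y": 0, "z": 0, "rx": 0, "ry": 0, "rz": 0, "grip": -1}, {"x": 0, "y": 0, "z": 0, "rx": 0, "ry": 0, "rz": 0, "grip": -1}, {"x": 0, "y": 0, "z": 0.0001, "rx": 0, "ry": 0, "rz": 1, "grip": -1}, {"x": 0, "y": 0, "z": 0.0001, "rx": 0, "ry": 0, "rz": 0.5, "grip": -1}]'

```text
t: 62.88
eef_pos: [449.2, 10.7, 79.1]
ee_rot: [[-0.608, 0.794, -0.0], [0.794, 0.608, -0.0], [0.0, -0.0, -1.0]]
contact_force: [1.9, 1.4, -13.5]
grip_width: 9.8
finger_force: 40.0
```

```bash
python3 r.py 4 549.2 19.3 118 88.6
```

```text
t 63.08 pos [449.2  10.8  79.1] yaw 127.49 w 9.7 ff 40 tilt [-0. -0.]
M [ 0.14  -0.188  0.392] +- 0.008 F [  1.2   1.4 -14.1]
tool shift [-54.1  84.6 -38.9] rz 38.9
```

Request:
apply_moves --moves '[{"x": 0, "y": 0, "z": 0.0005, "rx": 0, "ry": 0, "rz": 1.5, "grip": -1}, {"x": 0, "y": 0, "z": 0.0003, "rx": 0, "ry": 0, "rz": 1, "grip": -1}, {"x": 0, "y": 0, "z": 0.0001, "rx": 0, "ry": 0, "rz": 0.5, "grip": -1}]'

```text
t: 63.45
eef_pos: [449.3, 10.7, 78.7]
ee_rot: [[-0.565, 0.825, -0.0], [0.825, 0.565, -0.0], [-0.0, -0.0, -1.0]]
contact_force: [-2.1, 1.5, -1.1]
grip_width: 10.0
finger_force: 40.0
```

```bash
python3 r.py 4 549.2 19.3 118 88.6
```

```text
t 63.65 pos [449.3  10.7  78.6] yaw 124.48 w 9.4 ff 40 tilt [-0. -0.]
M [0.239 0.495 0.395] +- 0.008 F [-2.1  1.7 -0.5]
tool shift [-49.5  87.2 -39.4] rz 35.9
```

Request:
apply_moves --moves '[{"x": 0, "y": 0, "z": 0, "rx": 0, "ry": 0, "rz": 0, "grip": -0.45}, {"x": 0, "y": 0, "z": 0, "rx": 0, "ry": 0, "rz": 0, "grip": -0.45}, {"x": 0, "y": 0, "z": -0.03, "rx": 0, "ry": 0, "rz": 0, "grip": -0.45}, {"x": 0, "y": 0, "z": -0.05, "rx": 0, "ry": 0, "rz": 0, "grip": -0.45}, {"x": 0, "y": 0, "z": -0.03, "rx": 0, "ry": 0, "rz": 0, "grip": -0.45}, {"x": 0, "y": 0, "z": 0, "rx": 0, "ry": 0, "rz": 0, "grip": -0.45}]'

```text
t: 64.4
eef_pos: [452.0, 10.3, 190.8]
ee_rot: [[-0.566, 0.824, 0.007], [0.825, 0.566, -0.001], [-0.005, 0.005, -1.0]]
contact_force: [0.2, 0.6, -0.1]
grip_width: 24.1
finger_force: 0.0
```

```bash
python3 r.py 1 && python3 -c "
from rig import *
print(finish_job())"
```

```text
t 64.45 pos [450.6  10.5 189.1] yaw 124.46 w 24.1 ff 0 tilt [ 0.003 -0.001]
M [-0.062 -0.024 -0.008] +- 0.0 F [-0.2 -0.3  0.7]
the job is handed in; nothing more can be done
None
```

I turned all four nuts crosswise until they felt snug with the cover home, and handed the job in at about 64 s, but no verdict came back; by feel nuts 1, 3 and 4 clamp at roughly 23–25 N, and nut 2 at an estimated 15–18 N that I did not re-check.

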